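# Scrub out the tilted mixing pot with the long brush

## Task

Take the long brush by its red handle out of its can and scrub out the white pot that hangs tilted in the wooden cradle: push the brush right down to the bottom of the pot three times, drawing its tip back up to the mouth between the pushes. Then stand the brush back in its can, head down, and let go. Leave the pot's tilt as it is set and do not disturb the other things on the bench.

Things in the scene. Friction and masses are not known exactly. Their poses are not given: they have to be found in the camera images.
- brush: Loose bottle brush, about 90 g, 215 mm long, round about its z axis; starts upright in the can. Origin: centre of the tip (end of the head); z runs from tip to handle. Stiff head of black and cream rings: radius 12 mm at the tip, 22 mm from z = 15 to 85 mm (drawn to 24). Steel stem, 8 mm thick, z = 93 to 140 mm. Red plastic handle, 26 mm diameter, z = 140 to 215 mm.
- brush_grip (a point): Point on the brush's axis inside the red handle, 185 mm from the tip, 30 mm below the handle's end: a good place to grip, fingers pointing along the brush towards its head. Axes as the brush.
- can: Aluminium brush can on a square dark steel foot, fixed to the bench. Foot 110 x 110 x 10 mm; can 66 mm outer, 58 mm inner diameter, rim 95 mm above the bench, open at the top. Origin: centre of the foot's underside; z up.
- can_floor (a point): Centre of the can's inner floor, 14 mm above the bench (81 mm below the rim). z up. The brush tip stands within 6 mm of here at the start.
- cradle: Wooden cradle fixed to the bench: board 150 (x) x 120 (y) x 12 mm, two cheeks at y = +-46 mm, 105 mm high, orange knobs outside. The white pot hangs between them on a stiff axle along y, 85 mm above the bench, and cannot touch the board. Origin: centre of the board's underside; the pot's mouth leans to the cradle's -x side, roughly towards the robot.
- pot_floor (a point): Centre of the inner floor of the white pot (blue rim band). z points out along the pot's axis through its mouth, tilted 31 to 40 degrees from vertical. Straight round bore, 58 mm diameter, 103 mm deep; outer diameter 68 mm. The axle crosses the axis 50 mm out from here and is stiff (over 5 N m): ordinary brush contact does not turn it.
- pot_mouth (a point): Centre of the pot's mouth, on the pot's axis 103 mm out from pot_floor. Same axes.
- cup: Bystander: loose, empty, thin green glass cup, 76 mm across the rim, 85 mm high. Origin: centre of its underside.
- oil: Bystander: loose small amber bottle with yellow cap, 44 mm diameter, 90 mm high. Origin: centre of its underside.
- pliers: Bystander: loose pliers lying flat, blue handles, about 165 mm long along x, 66 mm wide, 14 mm high. Origin: under the joint.
- glass_offcuts: Bystander: loose stack of pale blue glass offcuts, 100 x 70 x 12 mm, lying flat. Origin: centre of its underside.
Not all that is in view belongs to the job. Of the things like the brush, leave any that is pink or yellow; of the rest the smaller one is meant.

How it is judged:
On the way, in this order (a step that is already met when the one before it is completed fails the run):
1. brush tip down at the bottom of the pot, first time (tip within 22 mm of the pot's inner floor, inside the pot) (distance between brush and pot_floor below 0.032 m and z of brush in the frame of pot_floor between -0.004 and 0.022 m), for 0.1 s.
2. brush drawn back up (tip at least 65 mm above the pot's inner floor) (z of brush in the frame of pot_floor above 0.065 m), for 0.05 s.
3. brush tip down at the bottom of the pot, second time (tip within 22 mm of the pot's inner floor, inside the pot) (all of step 1), for 0.1 s.
4. brush drawn back up (tip at least 65 mm above the pot's inner floor) (z of brush in the frame of pot_floor above 0.065 m), for 0.05 s.
5. brush tip down at the bottom of the pot, third time (tip within 22 mm of the pot's inner floor, inside the pot) (all of step 3), for 0.1 s.
At the end, for the whole second after the job is handed in: The brush stands at rest in its can, head down: its tip within 32 mm of the centre of the can's floor and less than 20 mm above it, leaning less than 0.4 rad; the pot's mouth is within 12 mm of where it was, and the cup, bottle, pliers and offcuts within 30 mm of where they were (distance between brush and can_floor below 0.032 m and z of brush in the frame of can_floor below 0.02 m and angle between brush's own z axis and vertical below 0.4 rad and linear speed of brush below 0.03 m/s and distance of pot_mouth from where it was at the start of the episode below 0.012 m and distance of each of cup, oil, pliers, glass_offcuts from where it was at the start of the episode below 0.03 m); the robot touches nothing.
It fails at once if the pot's tilt is changed (its mouth moves more than 12 mm) (distance of pot_mouth from where it was at the start of the episode above 0.012 m).
It fails at once if the mixing cup is shifted more than 30 mm (distance of cup from where it was at the start of the episode above 0.03 m).
It fails at once if the oil bottle is shifted more than 30 mm (distance of oil from where it was at the start of the episode above 0.03 m).
It fails at once if the pliers is shifted more than 30 mm (distance of pliers from where it was at the start of the episode above 0.03 m).
It fails at once if the glass offcuts is shifted more than 30 mm (distance of glass_offcuts from where it was at the start of the episode above 0.03 m).
It also fails if it takes over 59 s, if anything falls off the work surface, if the arm or the gripper's body presses on something with over 40 N, if the wrist force passes 120 N, or if a joint passes its speed limit or range.

## Robot

A 7-joint arm with a two-finger parallel gripper is mounted at the origin on the work surface. World frame = base frame: x ahead of the robot, y to its left, z up, the work surface at z = 0. Lengths are in m, angles in rad, forces in N, time in s.
With the tool pointing down it reaches from about 0.4 to 0.875 m from the base axis. Payload 19.3 kg.
Tool frame: the origin (TCP) lies midway between the tips of the shut fingers; the grasp point (between the pads) lies bot.tcp_to_grasp behind it (bot.tcp_to_grasp is the distance from the TCP to the grasp point, in m); z points along the fingers, y is the line along which they close (so a half turn about z gives the same grasp; the last joint's range is limited). The gripper opens to 85 mm and grips with 20 to 120 N. Pads are 22 mm wide; open, the fingers measure 114 mm over their backs; the gripper's body (76 mm by 85 mm) begins 54 mm behind the grasp point. The pads swing forward as they close: fully open they stand 13 mm farther back than shut.
Start: joints at [-1.221, 0.521, -0.036, 1.599, 0.021, 1.021, -0.113], TCP at [0.255, 0.571, 0.231] pointing down, gripper open.
Joint ranges: [-2.91, 2.91], [-0.3, 2.13], [-1.5, 1.42], [0.17, 2.43], [-1.26, 4.41], [0.16, 1.93], [-2.52, 2.52]. Speed limits (rad/s): [1.89, 1.89, 2.39, 2.39, 3.01, 3.01, 3.01].

## Interface

Orientations are given as [roll, pitch, yaw] about the fixed x, y, z axes, in that order (R = Rz(yaw) Ry(pitch) Rx(roll)).
In Python, from workcell import observe, imaging, bot gives the robot as it stands.
- The arm moves only by the tool send_rows, never from a script. Its argument "plan" is text: rows parted by semicolons, each of 7 numbers parted by spaces: the shift along the tool's x, y, z in m, then the turn, a rotation vector about the tool's x, y, z in degrees, then the finger opening in m, from 0 to 0.0854. In form: dx dy dz rx ry rz claw; .... A call has 1 to 10 rows; each row is the pose to reach, as a shift and turn from the pose commanded when the call began, along the tool's axes at that moment; what a row does not reach only later rows make up. A row lasts 1/12 s, in which the tool goes at most 41.7 mm and 7.16 degrees, less where a joint would pass 70% of its speed; a pose out of reach is approached as far as the arm can. A call with a gripper value outside its range is refused whole. The fingers move at their own pace and stop on an object; "grip_force" is the grip in N (left out, the last holds). Time passes only in rows, so rows that repeat a pose let the fingers close. It gives the time, the measured TCP pose, the force, the opening and the grip force at its end, in the units of the state.
- observe(): the state, without advancing time (a new reading comes with each control period).
- imaging.grab_frame(name): name is "scene" or "top" or "wrist"; returns a dict with "color" (384x512x3 uint8, red, green, blue), "fx", "fy", "cx", "cy" (pixels), "eye" and "orientation" of the camera in the world; the wrist camera has in their place "tool_from_camera" (4x4, takes a point from camera to tool coordinates, whose origin is the TCP and whose axes are the flange's). Camera axes: x right, y down, z forward; pixel columns grow to the right and rows downward; lengths in m; the calibration is good to about 2 mm. A picture is of the moment at which its call begins: read the wrist's pose just before it. There is no depth.
- bot.job_done(): hands the job in; it is judged then, once.
The state is a dict: "clock": time; "qpos": joint angles; "qd": joint speeds; "joint_efforts": joint torques, N m; "position": TCP position; "tool_rot": TCP orientation; "force": force on the tool from outside, world axes, zero at the start; "moment": the same for the moment, N m; "grip_width": finger opening in m; "finger_force": force on a finger pad.
Only numpy, scipy, OpenCV 4.12 (cv2) and the standard library are available. Lean on these libraries where they do the work, as an engineer would, in place of code of your own. Each camera call takes 0.05 s, during which the arm holds its last target. There are 200 camera calls.

## Working session

There is one attempt and no reset: what is moved stays moved. The work goes in short steps, Python scripts to look and compute and a tool call to move; the robot and the scene stay as the last step left them, time stands still between calls to the robot, and variables do not carry over. Pictures are saved under pics/ and viewed, at most 10 in all, crops included, and the job is handed in when it is done.

Besides the shell and the picture viewer there is one more tool, called after "Request:" by a JSON object that holds its "fn" and its "kwargs", one argument or row to a line. send_rows: Moves the arm, as the interface text tells. Its arguments: {"type":"object","properties":{"plan":{"type":"string"},"grip_force":{"type":"number"}},"required":["plan"]}

```bash
ls; mkdir -p pics
python3 - <<'E'
from workcell import observe, imaging, bot
import cv2, numpy as np, pickle
s=observe(); print(s, bot.tcp_to_grasp)
F={}
for n in("scene","top"):
    f=imaging.grab_frame(n); F[n]=f
    print(n,{k:v for k,v in f.items() if k!='color'})
    cv2.imwrite(f'pics/{n}0.png',f['color'][:,:,::-1])
pickle.dump(F,open('f0.pkl','wb'))
E
```

```text
pics
{'clock': 0.0, 'qpos': array([-1.22121249,  0.52204813, -0.03628684,  1.60000657,  0.02120899,
        1.02107825, -0.11277457]), 'qd': array([ 0.00032337,  0.00043405,  0.0005467 ,  0.00014585,  0.00014767,
       -0.0010417 , -0.0014894 ]), 'joint_efforts': array([-4.47265256e-04, -9.27101970e+01,  1.97945125e+00, -3.69914961e+01,
        1.76255463e-02,  8.29271274e-03, -6.41000588e-05]), 'position': array([0.25464792, 0.57040429, 0.23070544]), 'tool_rot': array([-3.14044252e+00,  1.09562374e-04,  2.72179384e+00]), 'force': array([0.21736205, 0.09615079, 0.63692248]), 'moment': array([-0.03226936,  0.00927548, -0.01817777]), 'finger_force': 0.0, 'grip_width': 0.08560436507746894} 0.0187
scene {'fx': 472.68148484892396, 'fy': 472.68148484892396, 'cx': 246.8667593176239, 'cy': 191.98571503953121, 'eye': array([1.51483061, 0.6414773 , 1.18805065]), 'orientation': array([-2.31576974,  0.00793694,  2.16546744])}
top {'fx': 361.28522544244345, 'fy': 361.28522544244345, 'cx': 260.5857351907474, 'cy': 193.52210566131203, 'eye': array([0.42245246, 0.00466453, 1.10872168]), 'orientation': array([-2.96765096e+00,  2.42525461e-03, -1.58219612e+00])}
```

View pics/scene0.png

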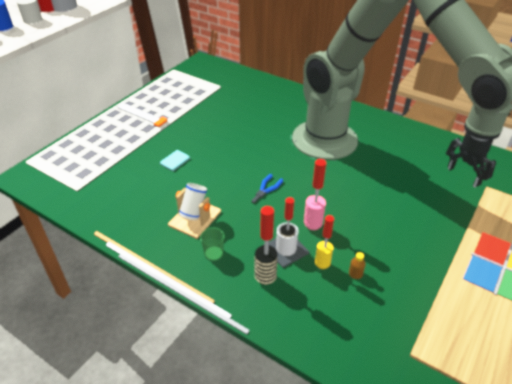

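View pics/top0.png

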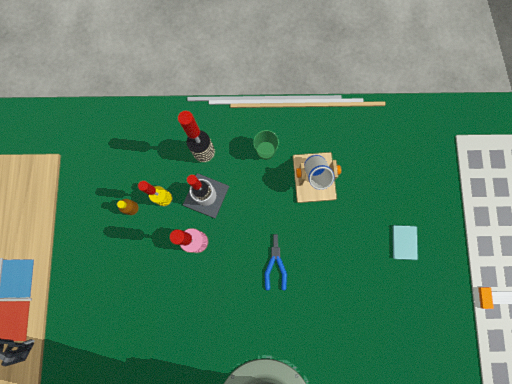

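Brush candidates (top-view pixel): the large black/cream one standing at (195,140), one in the aluminium can on the dark foot at (197,187), yellow (155,192), pink (187,240). Of the non-pink, non-yellow ones, the smaller is the one in the can at (197,187). I'll check it in close crops.

```bash
cat > h.py <<'E'
import numpy as np, cv2, pickle
from scipy.spatial.transform import Rotation as R
def ray(f,u,v):
    d=np.array([(u-f['cx'])/f['fx'],(v-f['cy'])/f['fy'],1.])
    return f['eye'],R.from_euler('xyz',f['orientation']).apply(d/np.linalg.norm(d))
def onz(f,u,v,z):
    e,d=ray(f,u,v); return e+d*(z-e[2])/d[2]
def tri(obs):
    A=0;b=0
    for f,u,v in obs:
        e,d=ray(f,u,v);P=np.eye(3)-np.outer(d,d);A=A+P;b=b+P@e
    return np.linalg.solve(A,b)
def proj(f,p):
    c=R.from_euler('xyz',f['orientation']).inv().apply(np.asarray(p)-f['eye'])
    return c[0]/c[2]*f['fx']+f['cx'],c[1]/c[2]*f['fy']+f['cy']
E
python3 - <<'E'
from h import *
F=pickle.load(open('f0.pkl','rb'))
def crop(n,x,y,w,h):
    return cv2.resize(F[n]['color'][y:y+h,x:x+w,::-1],None,fx=5,fy=5,interpolation=cv2.INTER_CUBIC)
a=np.hstack([crop('top',175,160,65,60),crop('top',285,145,65,60)])
b=np.hstack([crop('scene',260,190,65,80)[:300],crop('scene',165,175,65,60)])
cv2.imwrite('pics/c1.png',np.vstack([a,b]))
for n,bx in (('top',(180,165,55,55)),('scene',(275,190,24,40))):
    x,y,w,h=bx; c=F[n]['color'][y:y+h,x:x+w].astype(int)
    m=(c[...,0]>110)&(c[...,1]<70)&(c[...,2]<70); v,u=np.nonzero(m); print(n,'red',u.min()+x,u.max()+x,v.min()+y,v.max()+y,u.mean()+x,v.mean()+y)
for n,bx in (('top',(285,145,65,60)),('scene',(165,175,65,65))):
    x,y,w,h=bx; c=F[n]['color'][y:y+h,x:x+w].astype(int)
    m=(c[...,0]>150)&(c[...,1]>60)&(c[...,1]<150)&(c[...,2]<60)
    k,l,s,ce=cv2.connectedComponentsWithStats(m.astype(np.uint8)); print(n,'orange',[(s[i,4],ce[i]+[x,y]) for i in range(1,k) if s[i,4]>4])
    m=(c[...,2]>c[...,0]+35)&(c[...,2]>c[...,1]+20)
    k,l,s,ce=cv2.connectedComponentsWithStats(m.astype(np.uint8)); print(n,'blue',[(s[i],ce[i]+[x,y]) for i in range(1,k) if s[i,4]>4])
E
```

```text
top red 187 201 175 188 193.76153846153846 181.18461538461537
scene red 285 292 199 219 288.75182481751824 208.85401459854015
top orange [(np.int32(27), array([338.59259259, 168.92592593])), (np.int32(32), array([298.28125, 171.6875 ]))]
top blue [(array([21, 10, 17,  6, 18], dtype=int32), array([313.94444444, 156.27777778])), (array([23, 20, 24, 16, 56], dtype=int32), array([317.51785714, 169.03571429])), (array([28, 23, 12,  8, 56], dtype=int32), array([318.17857143, 171.82142857]))]
scene orange [(np.int32(28), array([206.17857143, 207.03571429]))]
scene blue [(array([21, 10, 20,  8, 61], dtype=int32), array([194.50819672, 189.24590164])), (array([15, 36, 18,  6, 39], dtype=int32), array([187.43589744, 214.25641026]))]
```

View pics/c1.png

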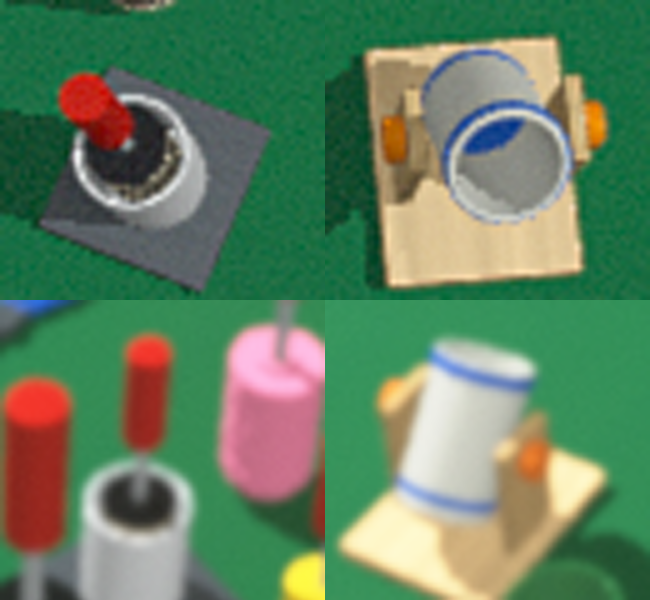

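The crop confirms it: the small red-handled brush stands in the aluminium can on the dark foot, handle end at top (192,179.6) and can rim centre at (201,190.4). The pot's mouth centre is at top (321.4,178), scene (196.8,186.6).

Run:
```python
from h import *
F=pickle.load(open('f0.pkl','rb')); T,S=F['top'],F['scene']
foot=[(112,67),(270,130),(200,292),(38,225)]
fc=np.array([onz(T,175+x/5,160+y/5,.01) for x,y in foot]); print('foot',fc.mean(0),np.linalg.norm(np.diff(fc,axis=0),axis=1), np.degrees(np.arctan2(*(fc[0]-fc[3])[1::-1])))
print('can rim',onz(T,201,190.4,.095),tri([(T,201,190.4),(S,287.6,230)]),proj(S,[*fc.mean(0)[:2],.095]))
print('handle end',tri([(T,192,179.6),(S,289.6,198.5)]),onz(T,192,179.6,.229))
bd=[(367,52),(557,40),(582,270),(388,287)]
bc=np.array([onz(T,285+(x-325)/5,145+y/5,.012) for x,y in bd]);C=bc.mean(0); print('board',C,np.linalg.norm(np.diff(bc,axis=0),axis=1))
xd=(bc[0]+bc[1]-bc[2]-bc[3]);xd/=np.linalg.norm(xd); print('yaw',np.degrees(np.arctan2(xd[1],xd[0])))
K=[onz(T,338.6,168.9,.085),onz(T,298.3,171.7,.085)];print('knobs',K,np.mean(K,0),np.linalg.norm(K[0]-K[1]), tri([(T,298.3,171.7),(S,206.2,207)]))
d=K[1]-K[0];print('knob yaw',np.degrees(np.arctan2(-d[0],d[1])))
A=np.mean(K,0);
for A in (A,np.r_[C[:2],.085]):
  for t in (31,34,37,40):
    a=-xd*np.sin(np.radians(t))+np.r_[0,0,np.cos(np.radians(t))]
    print(t,proj(T,A+a*.053),proj(S,A+a*.053))
print('mouth tri',tri([(T,321.4,178),(S,196.8,186.6)]))
```

```text
foot [0.61115797 0.17362239 0.01      ] [0.10700702 0.10884393 0.10863983] -23.7657006551609
can rim [0.6116569  0.17505735 0.095     ] [0.61196929 0.17496807 0.0940753 ] (np.float64(287.4656550325533), np.float64(229.46629308596968))
handle end [0.6138115  0.1747375  0.23157898] [0.61426884 0.17542338 0.229     ]
board [ 0.66471211 -0.16346229  0.012     ] [0.11976161 0.14675434 0.11982744]
yaw 3.397335041937402
knobs [array([ 0.67242077, -0.22276107,  0.085     ]), array([ 0.66546524, -0.10526891,  0.085     ])] [ 0.668943   -0.16401499  0.085     ] 0.11769786495664687 [ 0.66562084 -0.10584239  0.08612484]
knob yaw 3.3879527159777996
31 (np.float64(321.975528487939), np.float64(175.9907090614111)) (np.float64(195.77681894535974), np.float64(186.49011762371322))
34 (np.float64(321.97124871952656), np.float64(176.93088008264135)) (np.float64(196.21658290138413), np.float64(186.41651632071213))
37 (np.float64(321.9569049791364), np.float64(177.84990177731603)) (np.float64(196.643877264389), np.float64(186.3838013691864))
40 (np.float64(321.932578032849), np.float64(178.74497605284662)) (np.float64(197.05757094149044), np.float64(186.39187004837612))
31 (np.float64(321.83831953017886), np.float64(177.48458781354586)) (np.float64(196.69578831842875), np.float64(185.84706876779413))
34 (np.float64(321.83418236909773), np.float64(178.42385919934617)) (np.float64(197.1334671455928), np.float64(185.77458225983023))
37 (np.float64(321.81999169786366), np.float64(179.34177037909754)) (np.float64(197.558683643989), np.float64(185.7429308925541))
40 (np.float64(321.79582779675417), np.float64(180.23552728252375)) (np.float64(197.97031241525647), np.float64(185.752009507149))
mouth tri [ 0.63704929 -0.164818    0.12672079]
```

```bash
cat >> h.py <<'E'
def rel(pos,Rt):
    "shift and turn (deg) in present tool axes to reach pos, Rt"
    from workcell import observe
    s=observe();R0=R.from_euler('xyz',s['tool_rot'])
    print('t',round(s['clock'],2),'q',s['qpos'].round(2),'dp',(R0.inv().apply(np.asarray(pos)-s['position'])*1000).round(1),'mm rot',(R0.inv()*Rt).as_rotvec(degrees=True).round(1))
E
python3 - <<'E'
from h import *
F=pickle.load(open('f0.pkl','rb')); T,S=F['top'],F['scene']
for n,a,b in (('big',(186,118),(267,209)),('yel',(144,185),(329,218)),('pink',(177,238),(320,162))): print(n,tri([(T,*a),(S,*b)]))
for yaw in (1.25,1.85,2.2): rel([.613,.175,.36],R.from_euler('xyz',[np.pi,0,yaw]))
E
```

```text
big [0.74742275 0.17878819 0.30068247]
yel [0.60491512 0.3001244  0.21327941]
pink [0.46821743 0.19518513 0.28028927]
t 0.1 q [-1.22  0.52 -0.04  1.6   0.02  1.02 -0.11] dp [-488.4 -215.1 -128.9] mm rot [-0.   0.  84.3]
t 0.1 q [-1.22  0.52 -0.04  1.6   0.02  1.02 -0.11] dp [-488.4 -215.1 -128.9] mm rot [-0.   0.  49.9]
t 0.1 q [-1.22  0.52 -0.04  1.6   0.02  1.02 -0.11] dp [-488.4 -215.1 -128.9] mm rot [-0.1  0.  29.9]
```

Request:
{"fn": "send_rows", "kwargs": {
  "plan": "0 0 -0.04 0 0 0 0.085; 0 0 -0.08 0 0 0 0.085; -0.03 -0.015 -0.12 0 0 5 0.085; -0.06 -0.03 -0.129 0 0 10 0.085; -0.1 -0.045 -0.129 0 0 15 0.085; -0.14 -0.06 -0.129 0 0 20 0.085; -0.18 -0.08 -0.129 0 0 25 0.085; -0.22 -0.096 -0.129 0 0 30 0.085; -0.26 -0.114 -0.129 0 0 35 0.085; -0.3 -0.132 -0.129 0 0 40 0.085"
}}

```text
clock: 0.93
position: [0.4673, 0.3357, 0.3603]
tool_rot: [-3.141, -0.0, 2.019]
force: [-0.2, 0.6, 0.3]
grip_width: 0.0852
finger_force: 0.0
```

Run:
```python
from h import *
rel([.590,.170,.36],R.from_euler('xyz',[np.pi,0,1.85]))
```

```text
t 0.93 q [-0.88  0.34  0.21  1.57 -0.07  1.25 -0.21] dp [-202.5   38.7    0.3] mm rot [-0.  -0.   9.7]
```

Request:
{"fn": "send_rows", "kwargs": {
  "plan": "-0.035 0.007 0 0 0 3 0.085; -0.07 0.014 0 0 0 6 0.085; -0.105 0.02 0 0 0 9.7 0.085; -0.14 0.027 0 0 0 9.7 0.085; -0.17 0.033 0 0 0 9.7 0.085; -0.195 0.037 0 0 0 9.7 0.085; -0.2025 0.039 0 0 0 9.7 0.085; -0.2025 0.039 0 0 0 9.7 0.085"
}}

```text
clock: 1.6
position: [0.5909, 0.1702, 0.3599]
tool_rot: [-3.141, 0.001, 1.851]
force: [-0.8, 0.5, -0.5]
grip_width: 0.0849
finger_force: 0.0
```

Run:
```python
from h import *
from workcell import observe, imaging
s=observe(); f=imaging.grab_frame('wrist'); print(f['tool_from_camera'],f['fx'],f['cx'],s['position'],s['tool_rot'])
pickle.dump((s,f),open('w1.pkl','wb')); cv2.imwrite('pics/w1.png',f['color'][:,:,::-1])
```

```text
[[-5.01372614e-04 -9.62561922e-01 -2.71061424e-01  6.83732896e-02]
 [ 9.99999856e-01 -4.31203368e-04 -3.18424504e-04 -1.33845659e-03]
 [ 1.89620704e-04 -2.71061545e-01  9.62562000e-01 -1.43555498e-01]
 [ 0.00000000e+00  0.00000000e+00  0.00000000e+00  1.00000000e+00]] 266.8072611691032 255.79118830493337 [0.59090526 0.17023674 0.35987609] [-3.14103442e+00  9.67737768e-04  1.85105117e+00]
```

View pics/w1.png

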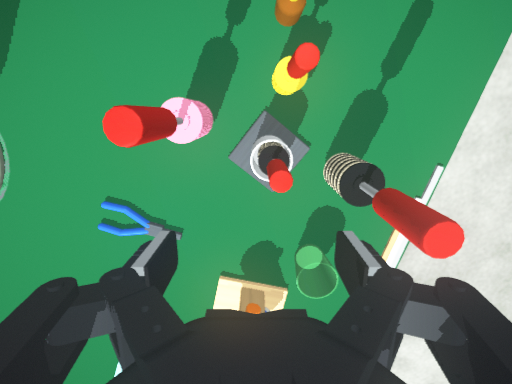

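The wrist view shows the wanted handle's end at (281,181), with the can rim centre at (271,158). The big brush is at right and the pink one at left, both clear of the fingers.

```bash
cat >> h.py <<'E'
def wf(s,f):
    "wrist frame with world eye/orientation"
    R0=R.from_euler('xyz',s['tool_rot']);M=f['tool_from_camera']
    return dict(f,eye=s['position']+R0.apply(M[:3,3]),orientation=(R0*R.from_matrix(M[:3,:3])).as_euler('xyz'))
E
python3 - <<'E'
from h import *
s,f=pickle.load(open('w1.pkl','rb'));w=wf(s,f)
c=f['color'].astype(int)[160:200,260:300];m=(c[...,0]>150)&(c[...,1]<60)&(c[...,2]<60)
k,l,st,ce=cv2.connectedComponentsWithStats(m.astype(np.uint8));print(st[1:],ce[1:]+[260,160])
F=pickle.load(open('f0.pkl','rb')); T,S=F['top'],F['scene']
print(onz(w,281,181,.229),tri([(w,281,181),(T,192,179.6),(S,289.6,198.5)]),'rim',onz(w,271,158,.095))
rel([.6138,.1745,.36],R.from_euler('xyz',[np.pi,0,1.85]))
E
```

```text
[[ 10   0  21  18 149]] [[278.51006711 166.18791946]]
[0.61542033 0.17628259 0.229     ] [0.61436884 0.17551189 0.23158166] rim [0.61143705 0.17785875 0.095     ]
t 1.65 q [-0.59  0.42  0.31  1.47 -0.13  1.28  0.02] dp [-4.3 23.5 -0.2] mm rot [-0.   0.   0.2]
```

Request:
{"fn": "send_rows", "kwargs": {
  "plan": "-0.0015 0.0244 0.01 0 0 0 0.085; -0.0015 0.0244 0.04 0 0 0 0.085; -0.0015 0.0244 0.075 0 0 0 0.085; -0.0015 0.0244 0.105 0 0 0 0.085; -0.0015 0.0244 0.135 0 0 0 0.085; -0.0015 0.0244 0.16 0 0 0 0.085; -0.0015 0.0244 0.175 0 0 0 0.085; -0.0015 0.0244 0.181 0 0 0 0.085; -0.0015 0.0244 0.181 0 0 0 0.085"
}}

```text
clock: 2.4
position: [0.6127, 0.1791, 0.1782]
tool_rot: [-3.14, -0.0, 1.856]
force: [0.1, 0.1, 0.3]
grip_width: 0.0851
finger_force: 0.0
```

Request:
{"fn": "send_rows", "kwargs": {
  "plan": "0 0 0 0 0 0 0.02; 0 0 0 0 0 0 0.015; 0 0 0 0 0 0 0.015; 0 0 0 0 0 0 0.015; 0 0 0 0 0 0 0.015; 0 0 0 0 0 0 0.015; 0 0 0 0 0 0 0.015; 0 0 0 0 0 0 0.015; 0 0 0 0 0 0 0.015; 0 0 0 0 0 0 0.015",
  "grip_force": 60
}}

```text
clock: 3.23
position: [0.6145, 0.178, 0.18]
tool_rot: [3.14, -0.0, 1.854]
force: [1.4, 0.9, 7.2]
grip_width: 0.0249
finger_force: 59.1
```

Request:
{"fn": "send_rows", "kwargs": {
  "plan": "0 0 -0.015 0 0 0 0.015; 0 0 -0.04 0 0 0 0.015; 0 0 -0.07 0 0 0 0.015; 0 0 -0.1 0 0 0 0.015; 0 0 -0.13 0 0 0 0.015; 0 0 -0.155 0 0 0 0.015; 0 0 -0.17 0 0 0 0.015; 0 0 -0.17 0 0 0 0.015; 0 0 -0.17 0 0 0 0.015"
}}

```text
clock: 3.98
position: [0.6138, 0.1778, 0.3496]
tool_rot: [3.141, -0.0, 1.854]
force: [0.6, -0.1, -1.9]
grip_width: 0.0247
finger_force: 59.1
```

Run:
```python
from h import *
from workcell import observe, imaging
s=observe(); print(s['position'],s['tool_rot'],s['force'],s['grip_width'])
F={n:imaging.grab_frame(n) for n in('scene','top','wrist')}
pickle.dump((s,F),open('f2.pkl','wb'))
p=s['position']
def cr(n,q,h=45):
    u,v=map(int,proj(F[n],q)); print(n,u,v); return cv2.resize(F[n]['color'][v-h:v+h,u-h:u+h,::-1],(390,390),interpolation=cv2.INTER_CUBIC)
cv2.imwrite('pics/c2.png',np.hstack([cr('scene',p-[0,0,.1]),cr('top',p-[0,0,.1])]))
```

```text
[0.61384431 0.17784107 0.34955795] [ 3.14091378e+00 -2.09241532e-04  1.85425872e+00] [ 0.61273645 -0.10859874 -1.91163813] 0.024670677932510054
scene 290 194
top 189 177
```

View pics/c2.png

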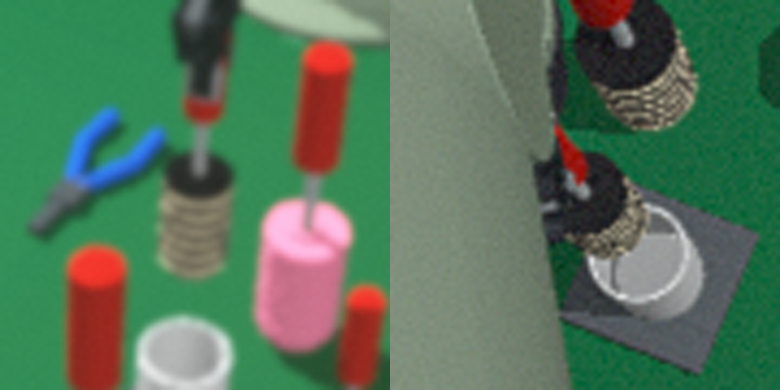

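The brush is held clear of the can and close to upright. Its head-top ring centre is at scene (291.2,190.1) and top (189.5,175.4); the can is empty behind it.

Run:
```python
from h import *
s,F=pickle.load(open('f2.pkl','rb'));S,T=F['scene'],F['top']
print('headtop',tri([(S,291.2,190.1),(T,189.5,175.4)]), 'z at top', onz(T,189.5,175.4,.27),onz(S,291.2,190.1,.27))
p=s['position']
for x in (.183,.198,.268,.276,.323): print(x,[np.round((np.array(proj(S,[p[0],p[1],x]))-[245,149])*4.333,0),np.round((np.array(proj(T,[p[0],p[1],x]))-[144,132])*4.333+[390,0],0)])
A=np.array([.668,-.164,.085]);yw=np.radians(3.4);t=np.radians(36.5)
a=np.array([-np.cos(yw)*np.sin(t),-np.sin(yw)*np.sin(t),np.cos(t)])
# tool: z=-a ; turn present tool minimal from vertical after yaw=azimuth
for yaw in (1.33,1.63,1.85):
    R0=R.from_euler('xyz',[np.pi,0,yaw]); z0=np.array([0,0,-1.]);ax=np.cross(z0,-a);ax/=np.linalg.norm(ax)
    Rt=R.from_rotvec(ax*t)*R0
    tip=A-a*.05+a*.15; tcp=tip+a*(.185-.0187)
    print(yaw,tcp,Rt.as_euler('xyz'));rel(tcp,Rt)
```

```text
headtop [0.61531807 0.1760982  0.26685249] z at top [0.61561827 0.17363473 0.27      ] [0.61722407 0.17942634 0.27      ]
0.183 [array([194., 267.]), array([608., 223.])]
0.198 [array([195., 252.]), array([604., 218.])]
0.268 [array([201., 177.]), array([580., 192.])]
0.276 [array([201., 168.]), array([577., 189.])]
0.323 [array([205., 114.]), array([559., 169.])]
1.33 [ 0.50987751 -0.17339421  0.29906708] [ 2.52626299 -0.17677962  1.38630441]
t 4.13 q [-0.58  0.47  0.31  1.42 -0.15  1.28  0.03] dp [-308.2 -197.5   49.4] mm rot [-37.    1.4  29. ]
1.63 [ 0.50987751 -0.17339421  0.29906708] [ 2.50454748e+00 -8.18008400e-05  1.63002697e+00]
t 4.13 q [-0.58  0.47  0.31  1.42 -0.15  1.28  0.03] dp [-308.2 -197.5   49.4] mm rot [-36.5  -4.1  12.4]
1.85 [ 0.50987751 -0.17339421  0.29906708] [2.51615618 0.13009478 1.80788361]
t 4.13 q [-0.58  0.47  0.31  1.42 -0.15  1.28  0.03] dp [-308.2 -197.5   49.4] mm rot [-35.7  -8.    0.3]
```

Request:
{"fn": "send_rows", "kwargs": {
  "plan": "-0.031 -0.02 0 -3.6 -0.4 1.2 0.015; -0.062 -0.04 0.005 -7.3 -0.8 2.5 0.015; -0.092 -0.06 0.01 -11 -1.2 3.7 0.015; -0.123 -0.08 0.016 -14.6 -1.6 5 0.015; -0.154 -0.099 0.022 -18.2 -2 6.2 0.015; -0.185 -0.118 0.028 -21.9 -2.5 7.4 0.015; -0.216 -0.138 0.034 -25.5 -2.9 8.7 0.015; -0.247 -0.158 0.039 -29.2 -3.3 9.9 0.015; -0.277 -0.178 0.044 -32.9 -3.7 11.2 0.015; -0.308 -0.1975 0.049 -36.5 -4.1 12.4 0.015"
}}

```text
clock: 4.97
position: [0.5202, -0.136, 0.304]
tool_rot: [2.556, -0.005, 1.655]
force: [0.8, 0.8, -0.8]
grip_width: 0.0246
finger_force: 59.4
```

Request:
{"fn": "send_rows", "kwargs": {
  "plan": "0 0 0 0 0 0 0.015; 0 0 0 0 0 0 0.015; 0 0 0 0 0 0 0.015"
}}

```text
clock: 5.22
position: [0.522, -0.1329, 0.3045]
tool_rot: [2.559, -0.006, 1.659]
force: [0.0, 0.0, -0.8]
grip_width: 0.0247
finger_force: 59.4
```

Run:
```python
from h import *
from workcell import observe, imaging
s=observe(); print(s['position'],s['tool_rot'],s['force'],s['grip_width'],s['qpos'])
F={n:imaging.grab_frame(n) for n in('scene','top','wrist')}
pickle.dump((s,F),open('f3.pkl','wb'))
rel([.5099,-.1734,.299],R.from_euler('xyz',[2.5045,0,1.63]))
c=lambda n,x,y:cv2.resize(F[n]['color'][y:y+80,x:x+80,::-1],(400,400),interpolation=cv2.INTER_CUBIC)
v=cv2.resize(F['wrist']['color'][...,::-1],(266,200))
im=np.hstack([c('scene',160,140),c('top',280,140)]); im=np.vstack([im,np.zeros((200,800,3),np.uint8)]); im[400:,:266]=v
cv2.imwrite('pics/c3.png',im)
```

```text
[ 0.5220437  -0.13288899  0.30454387] [ 2.55850402 -0.00621056  1.6589202 ] [ 0.04847428  0.02765875 -0.83589545] 0.02473066575943509 [-0.09128445  0.08375036  0.37308702  2.19287929 -0.64540613  0.38992749
  0.90090625]
t 5.37 q [-0.09  0.08  0.37  2.19 -0.65  0.39  0.9 ] dp [-39.8 -16.6  -4.2] mm rot [-3.  -1.3  1.2]
```

View pics/c3.png

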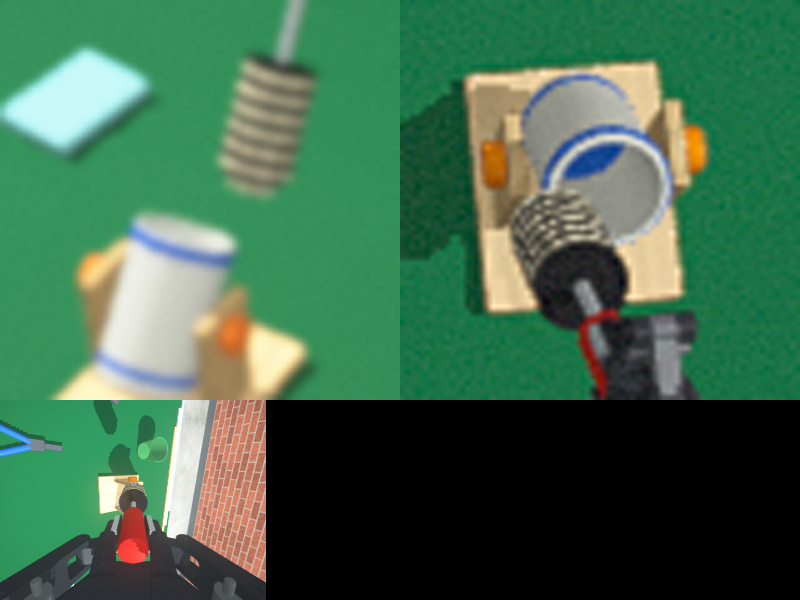

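Arm stopped short, still turning; the brush is beside and above the pot's mouth (top crop mouth centre ≈(610,185), head at (560,245)). I'll complete the approach.

Request:
{"fn": "send_rows", "kwargs": {
  "plan": "-0.02 -0.008 -0.002 -1.5 -0.6 0.6 0.015; -0.038 -0.0166 -0.0042 -3 -1.3 1.2 0.015; -0.038 -0.0166 -0.0042 -3 -1.3 1.2 0.015; -0.038 -0.0166 -0.0042 -3 -1.3 1.2 0.015; -0.038 -0.0166 -0.0042 -3 -1.3 1.2 0.015; -0.038 -0.0166 -0.0042 -3 -1.3 1.2 0.015; -0.038 -0.0166 -0.0042 -3 -1.3 1.2 0.015"
}}

```text
clock: 5.95
position: [0.5097, -0.1717, 0.2992]
tool_rot: [2.505, 0.001, 1.63]
force: [-0.2, 0.2, -0.4]
grip_width: 0.0246
finger_force: 59.4
```

Run:
```python
from h import *
from workcell import observe, imaging
s=observe(); print(s['position'],s['tool_rot'],s['qpos'])
F={n:imaging.grab_frame(n) for n in('scene','top')}
pickle.dump((s,F),open('f4.pkl','wb'))
rel([.5099,-.1714,.299],R.from_euler('xyz',[2.5045,0,1.63]))
c=lambda n,x,y:cv2.resize(F[n]['color'][y:y+80,x:x+80,::-1],(400,400),interpolation=cv2.INTER_CUBIC)
im=np.hstack([c('scene',160,140),c('top',280,140)])
cv2.imwrite('pics/c4.png',im)
R0=R.from_euler('xyz',s['tool_rot'])
for z in (0,15,85,93,140):
    p=s['position']+R0.apply([-.002,0,.1663-z/1000]); print(z,np.round((np.array(proj(F['scene'],p))-[160,140])*5),np.round((np.array(proj(F['top'],p))-[280,140])*5+[400,0]))
```

```text
[ 0.50973297 -0.17167045  0.29917062] [2.50474476e+00 5.01791594e-04 1.63027297e+00] [ 0.04000405  0.09150201  0.34976145  2.23283943 -0.91211116  0.36491859
  1.2296539 ]
t 6.05 q [ 0.04  0.09  0.35  2.23 -0.91  0.36  1.23] dp [0.5 0.2 0.3] mm rot [-0.  0.  0.]
0 [203. 165.] [627. 226.]
15 [209. 143.] [633. 238.]
85 [239.  43.] [662. 300.]
93 [242.  32.] [666. 307.]
140 [263. -37.] [688. 355.]
```

View pics/c4.png

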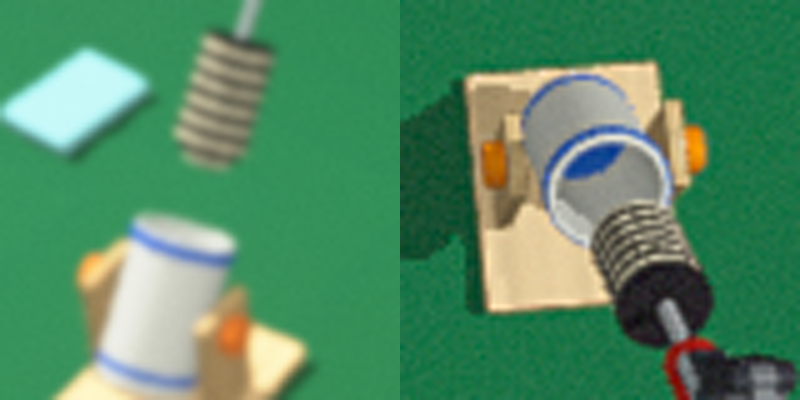

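The brush axis, extended, meets the mouth centre in both views (scene crop about (183,232), top crop about (609,186)). Pushing in along tool z, and watching the force.

Request:
{"fn": "send_rows", "kwargs": {
  "plan": "0 0 0.015 0 0 0 0.015; 0 0 0.03 0 0 0 0.015; 0 0 0.045 0 0 0 0.015; 0 0 0.055 0 0 0 0.015; 0 0 0.065 0 0 0 0.015; 0 0 0.075 0 0 0 0.015; 0 0 0.08 0 0 0 0.015; 0 0 0.08 0 0 0 0.015"
}}

```text
clock: 6.72
position: [0.5569, -0.1698, 0.2338]
tool_rot: [2.505, -0.001, 1.629]
force: [-0.6, -0.0, -0.8]
grip_width: 0.0247
finger_force: 59.5
```

Request:
{"fn": "send_rows", "kwargs": {
  "plan": "0 0 0.01 0 0 0 0.015; 0 0 0.02 0 0 0 0.015; 0 0 0.03 0 0 0 0.015; 0 0 0.035 0 0 0 0.015; 0 0 0.035 0 0 0 0.015"
}}

```text
clock: 7.13
position: [0.5799, -0.1713, 0.213]
tool_rot: [2.517, -0.004, 1.633]
force: [0.3, 0.1, -1.4]
grip_width: 0.0245
finger_force: 59.4
```

Request:
{"fn": "send_rows", "kwargs": {
  "plan": "0 0 0.001 0 0 0 0.015; 0 0 0.001 0 0 0 0.015"
}}

```text
clock: 7.3
position: [0.5798, -0.1711, 0.2131]
tool_rot: [2.517, -0.004, 1.633]
force: [-0.5, -0.7, -0.8]
grip_width: 0.0247
finger_force: 59.4
```

```bash
cat >> h.py <<'E'
def tip(s,off=(-.002,0,.1663)):
    A=np.array([.668,-.164,.085]);yw=np.radians(3.4);t=np.radians(36.5)
    a=np.array([-np.cos(yw)*np.sin(t),-np.sin(yw)*np.sin(t),np.cos(t)])
    R0=R.from_euler('xyz',s['tool_rot']); p=s['position']+R0.apply(off)
    r=p-(A-.05*a); h=r@a; print('tip h',round(h*1e3,1),'off world',((r-h*a)*1e3).round(1),'axis err deg',np.degrees(np.arccos(min(1,-R0.apply([0,0,1])@a))).round(2),'q',s['qpos'].round(2),'F',s['force'].round(1))
E
python3 - <<'E'
from h import *
from workcell import observe
s=observe();tip(s);rel([.5099+.5944*.141,-.1714+.0353*.141,.299-.804*.141],R.from_euler('xyz',[2.5045,0,1.63]))
E
```

```text
tip h 39.3 off world [ 2.6 -2.9  1.8] axis err deg 0.76 q [ 0.45  0.35 -0.17  2.16 -1.26  0.16  1.57] F [-0.5 -0.7 -0.8]
t 7.3 q [ 0.45  0.35 -0.17  2.16 -1.26  0.16  1.57] dp [ 3.7 -4.6 30.6] mm rot [-0.7 -0.3  0. ]
```

The arm hit joint limits (q5, q6). I'll fit the arm's kinematics to the recorded poses and find a roll about the brush axis that stays within range.

```bash
cat > kin.py <<'E'
from h import *
from scipy.optimize import least_squares
import itertools
from workcell import observe
D=[pickle.load(open(f,'rb'))[0] for f in('w1.pkl','f2.pkl','f3.pkl','f4.pkl')]+[observe()]
S0=dict(qpos=np.array([-1.22121249,.52204813,-.03628684,1.60000657,.02120899,1.02107825,-.11277457]),position=np.array([.25464792,.57040429,.23070544]),tool_rot=np.array([-3.14044252,1.0956e-4,2.72179384]));D.append(S0)
def fk(q,sg,p):
    "p: h,L1,e1,L2,e2,L3,roll offset,w"
    Rz=lambda a:R.from_euler('z',a);Ry=lambda a:R.from_euler('y',a)
    x=np.array([0,0,p[0]]);r=Rz(sg[0]*q[0])*Ry(q[1])*Rz(sg[1]*q[2]); x=x+r.apply([p[2],0,p[1]])
    r=r*Ry(q[3]); x=x+r.apply([p[4],0,p[3]]); r=r*Rz(sg[2]*q[4])*Ry(q[5]); r2=r*Rz(sg[3]*q[6]+p[6])
    return x+r.apply([p[7],0,p[5]]),r2
def res(p,sg,D=D):
    o=[]
    for s in D:
        x,r=fk(s['qpos'],sg,p); o+=[*(x-s['position']),*(.3*(r.inv()*R.from_euler('xyz',s['tool_rot'])).as_rotvec())]
    return np.array(o)
def fit():
    best=None
    for sg in itertools.product((-1,1),repeat=4):
      for ro in (np.pi/2,-np.pi/2,0,np.pi):
        f=least_squares(res,[.35,.4,0,.4,0,.3,ro,0],args=(sg,),max_nfev=60)
        if best is None or f.cost<best[0]: best=(f.cost,sg,f.x)
    return best
E
python3 - <<'E'
from kin import *
b=fit();print(b, abs(res(b[2],b[1])).max()); pickle.dump(b,open('kin.pkl','wb'))
E
```

```text
(np.float64(0.004157516768626741), (-1, -1, -1, -1), array([ 0.33735489,  0.33097532,  0.11674123,  0.36537415, -0.0394433 ,
        0.17187975, -4.71238898, -0.02419345])) 0.05909249157774171
```

```bash
cat >> kin.py <<'E'
SG=(-1,-1,-1,-1)
def frames(q):
    r=R.identity();o=[]
    for i,(ax,s) in enumerate(zip('zyzyzyz',(-1,1,-1,1,-1,1,-1))):
        r=r*R.from_euler(ax,s*q[i]);o.append(r)
    return o
E
python3 - <<'E'
from kin import *
A=[];b=[]
for s in D:
    fr=frames(s['qpos']); print('rot err',((fr[-1]*R.from_euler('z',-np.pi*1.5)).inv()*R.from_euler('xyz',s['tool_rot'])).magnitude().round(4))
    # base z const; links after j2(x,y,z), j4(x,y,z), j6(x,y,z) ; after j1 (y), 
    A.append(np.hstack([[[0],[0],[1]],fr[0].as_matrix()[:,:2],fr[2].as_matrix(),fr[4].as_matrix(),fr[6].as_matrix()[:,2:]])); b.append(s['position'])
A=np.vstack(A);b=np.concatenate(b)
x,_,rk,sv=np.linalg.lstsq(A,b,rcond=1e-4);print(x.round(4),rk,sv.round(3),abs(A@x-b).max())
E
```

```text
Traceback (most recent call last):
AttributeError: 'float' object has no attribute 'round'
```

Run:
```python
from kin import *
def run(cols):
    A=[];b=[]
    for s in D:
        fr=frames(s['qpos']); M=np.hstack([np.eye(3)]+[f.as_matrix() for f in fr])
        A.append(M[:,cols]); b.append(s['position'])
    A=np.vstack(A);b=np.concatenate(b)
    x,_,rk,sv=np.linalg.lstsq(A,b,rcond=1e-5);print(dict(zip(cols,x.round(4))),rk,sv.min().round(4),abs(A@x-b).max().round(5))
print([round(float(((frames(s['qpos'])[-1]*R.from_euler('z',-np.pi*1.5)).inv()*R.from_euler('xyz',s['tool_rot'])).magnitude()),4) for s in D])
# col = 3*frame + axis, frame0=base, k=after joint k
run([2,3,4,9,10,11,15,16,17,23])
run([2,9,10,11,15,16,17,21,22,23])
run([2,3,4,8,10,11,14,16,17,23])
run([2,4,7,10,11,13,16,17,19,23,22])
```

```text
[0.0, 0.0, 0.0, 0.0, 0.0, 0.0]
{2: np.float64(0.3203), 3: np.float64(0.0), 4: np.float64(-0.0213), 9: np.float64(0.0), 10: np.float64(-0.0375), 11: np.float64(0.5297), 15: np.float64(0.0), 16: np.float64(-0.0004), 17: np.float64(0.4207), 23: np.float64(0.3279)} 10 0.048 0.0
{2: np.float64(0.3168), 9: np.float64(-0.0074), 10: np.float64(-0.0347), 11: np.float64(0.4988), 15: np.float64(-0.0038), 16: np.float64(0.0029), 17: np.float64(0.4255), 21: np.float64(-0.0193), 22: np.float64(-0.0238), 23: np.float64(0.3015)} 10 0.0928 0.00234
{2: np.float64(0.3203), 3: np.float64(-0.0), 4: np.float64(-0.0213), 8: np.float64(0.2649), 10: np.float64(-0.0375), 11: np.float64(0.2649), 14: np.float64(0.2104), 16: np.float64(-0.0004), 17: np.float64(0.2104), 23: np.float64(0.3279)} 8 0.0 0.0
{2: np.float64(0.3203), 4: np.float64(-0.0106), 7: np.float64(-0.0106), 10: np.float64(-0.0187), 11: np.float64(0.5297), 13: np.float64(-0.0187), 16: np.float64(-0.0002), 17: np.float64(0.4207), 19: np.float64(-0.0002), 23: np.float64(0.3279), 22: np.float64(-0.0)} 8 0.0 0.0
```

```bash
cat >> kin.py <<'E'
Z=dict(zip(('h','s','e','L1','w','L2','T'),(.3203,-.0213,-.0375,.5297,-.0004,.4207,.3279)))
def FK(q):
    f=frames(q); return np.array([0,0,.3203])+f[0].apply([0,-.0213,0])+f[2].apply([0,-.0375,.5297])+f[4].apply([0,-.0004,.4207])+f[6].apply([0,0,.3279]), f[-1]*R.from_euler('z',-1.5*np.pi)
LO=np.array([-2.91,-.3,-1.5,.17,-1.26,.16,-2.52]);HI=np.array([2.91,2.13,1.42,2.43,4.41,1.93,2.52])
def IK(pos,Rt,q0,pull=.003):
    m=.05
    g=lambda q:np.r_[(FK(q)[0]-pos)*10,(FK(q)[1].inv()*Rt).as_rotvec()*5,pull*(q-q0)]
    f=least_squares(g,np.clip(q0,LO+m+.01,HI-m-.01),bounds=(LO+m,HI-m));e=g(f.x)[:6]
    return f.x,np.linalg.norm(e[:3])*100,np.degrees(np.linalg.norm(e[3:]))/5
AX=np.array([-np.cos(.0593)*np.sin(.637),-np.sin(.0593)*np.sin(.637),np.cos(.637)])
def pose(h,phi,base=R.from_euler('xyz',[2.5045,0,1.63])):
    A=np.array([.668,-.164,.085]);Rt=base*R.from_euler('z',phi)
    return A+AX*(h/1000-.05)-Rt.apply([-.002,0,.1663]),Rt
E
python3 - <<'E'
from kin import *
qc=observe()['qpos']
rng=np.random.default_rng(0)
for d in range(-180,181,20):
    out=[]
    for k in range(8):
        q0=qc if k==0 else rng.uniform([-.6,0,-1,.8,-1.2,.2,-2],[.6,1.2,1,2.3,2,1,2])
        q,e,a=IK(*pose(9,np.radians(d)),q0)
        if e<1 and a<.3: 
            q2,e2,a2=IK(*pose(110,np.radians(d)),q)
            if e2<1 and a2<.3: out.append((abs(q-qc).max(),q,q2))
    if out: 
        o=min(out,key=lambda o:o[0]);print(d,len(out),o[1].round(2),o[2].round(2))
E
```

```text
-160 5 [ 0.99  0.55 -0.9   2.14  1.55  0.21  1.67] [ 1.47  0.54 -1.45  2.17  1.07  0.42  2.17]
-140 6 [ 0.99  0.55 -0.9   2.14  1.56  0.21  1.31] [ 1.47  0.54 -1.45  2.17  1.07  0.42  1.82]
-120 8 [ 0.99  0.55 -0.9   2.14  1.57  0.21  0.96] [ 1.47  0.54 -1.45  2.18  1.08  0.42  1.47]
-100 7 [ 0.99  0.55 -0.9   2.15  1.57  0.21  0.6 ] [ 1.47  0.54 -1.45  2.18  1.08  0.42  1.12]
-80 6 [ 0.99  0.55 -0.9   2.15  1.58  0.21  0.25] [ 1.47  0.54 -1.45  2.18  1.08  0.42  0.76]
-60 6 [ 1.05  0.59 -1.    2.14  1.57  0.27 -0.07] [ 1.47  0.53 -1.45  2.18  1.08  0.42  0.41]
-40 6 [ 1.1   0.63 -1.08  2.14  1.56  0.34 -0.4 ] [ 1.47  0.53 -1.45  2.18  1.08  0.42  0.06]
-20 2 [ 0.98  0.55 -0.9   2.15  1.57  0.21 -0.8 ] [ 1.47  0.53 -1.45  2.18  1.08  0.42 -0.29]
0 4 [ 0.98  0.55 -0.9   2.14  1.56  0.21 -1.14] [ 1.47  0.53 -1.45  2.18  1.08  0.42 -0.63]
20 2 [ 0.98  0.54 -0.9   2.14  1.56  0.21 -1.48] [ 1.47  0.53 -1.45  2.17  1.07  0.42 -0.98]
40 3 [ 0.98  0.54 -0.9   2.14  1.55  0.21 -1.83] [ 1.46  0.53 -1.45  2.17  1.07  0.42 -1.33]
60 2 [ 1.1   0.63 -1.08  2.13  1.54  0.34 -2.13] [ 1.47  0.53 -1.45  2.17  1.07  0.42 -1.67]
80 3 [ 1.1   0.62 -1.08  2.13  1.54  0.33 -2.47] [ 1.47  0.54 -1.45  2.17  1.07  0.42 -2.02]
```

```bash
cat >> kin.py <<'E'
VL=.7*np.array([1.89,1.89,2.39,2.39,3.01,3.01,3.01])/12
def jac(q):
    p0,r0=FK(q);J=np.zeros((6,7))
    for i in range(7):
        d=q.copy();d[i]+=1e-6;p,r=FK(d);J[:,i]=np.r_[(p-p0),(r*r0.inv()).as_rotvec()]/1e-6
    return J
def step(q,pos,Rt,W=np.ones(7),qn=None,kn=0,n=4):
    "one row of a guessed min-norm controller"
    p,r=FK(q);d=pos-p;w=(Rt*r.inv()).as_rotvec()
    s=min(1,.0417/max(1e-9,np.linalg.norm(d)),np.radians(7.16)/max(1e-9,np.linalg.norm(w)))
    tp=p+d*s;tr=R.from_rotvec(w*s)*r;q1=q.copy()
    for _ in range(n):
        p,r=FK(q1);e=np.r_[tp-p,(tr*r.inv()).as_rotvec()];J=jac(q1)
        JW=J*W; Ji=(W[:,None]*J.T)@np.linalg.inv(JW@J.T+1e-6*np.eye(6))
        dq=Ji@e
        if qn is not None: dq+=kn*(np.eye(7)-Ji@J)@(qn-q1)
        q1=np.clip(q1+dq,LO,HI)
    dq=q1-q;k=min(1,(VL/np.maximum(abs(dq),1e-9)).min());return q+dq*k
def call(q,rows,**k):
    p,r=FK(q)
    for a in rows: q=step(q,p+r.apply(a[:3]),r*R.from_rotvec(a[3:],degrees=True),**k)
    return q
E
python3 - <<'E'
from kin import *
c1=[(0,0,-.04,0,0,0),(0,0,-.08,0,0,0),(-.03,-.015,-.12,0,0,5),(-.06,-.03,-.129,0,0,10),(-.1,-.045,-.129,0,0,15),(-.14,-.06,-.129,0,0,20),(-.18,-.08,-.129,0,0,25),(-.22,-.096,-.129,0,0,30),(-.26,-.114,-.129,0,0,35),(-.3,-.132,-.129,0,0,40)]
T1=[-.88,.34,.21,1.57,-.07,1.25,-.21]
s2,_=pickle.load(open('f2.pkl','rb'));s4,_=pickle.load(open('f4.pkl','rb'))
v=np.array([-.308,-.1975,.049,-36.5,-4.1,12.4])
c2=[v*k/10 for k in range(1,11)]
v3=np.array([-.038,-.0166,-.0042,-3,-1.3,1.2])
s3,_=pickle.load(open('f3.pkl','rb'))
qm=(LO+HI)/2; qs=S0['qpos'];Z0=np.zeros(7)
print('true',T1,s3['qpos'].round(2),s4['qpos'].round(2))
for nm,qn,kn in (('none',None,0),('zero',Z0,.1),('start',qs,.1),('start.3',qs,.3),('mid',qm,.03)):
    a=call(qs,c1,qn=qn,kn=kn);b=call(s2['qpos'],c2+[v]*3,qn=qn,kn=kn);c=call(s3['qpos'],[v3/2]+[v3]*6,qn=qn,kn=kn)
    print(nm,a.round(2),b.round(2),c.round(2))
E
```

```text
true [-0.88, 0.34, 0.21, 1.57, -0.07, 1.25, -0.21] [-0.09  0.08  0.37  2.19 -0.65  0.39  0.9 ] [ 0.04  0.09  0.35  2.23 -0.91  0.36  1.23]
none [-0.88  0.34  0.21  1.57 -0.07  1.25 -0.18] [ 0.05  0.09  0.35  2.23 -0.92  0.37  1.24] [ 0.04  0.09  0.35  2.23 -0.91  0.36  1.23]
zero [-0.57  0.34 -0.22  1.55  0.08  1.26 -0.32] [ 0.51  0.1  -0.16  2.21 -0.79  0.33  1.11] [ 0.46  0.1  -0.1   2.22 -0.79  0.33  1.11]
start [-0.88  0.34  0.21  1.57 -0.07  1.25 -0.18] [-0.06  0.09  0.47  2.23 -0.95  0.38  1.27] [-0.08  0.09  0.48  2.24 -0.94  0.38  1.26]
start.3 [-0.88  0.34  0.21  1.57 -0.07  1.25 -0.18] [-0.08  0.09  0.49  2.24 -0.95  0.38  1.27] [-0.08  0.09  0.49  2.24 -0.94  0.38  1.26]
mid [-0.45  0.36 -0.39  1.54  0.14  1.27 -0.38] [ 0.57  0.1  -0.21  2.21 -0.77  0.33  1.1 ] [ 0.37  0.1  -0.01  2.22 -0.82  0.34  1.14]
```

```bash
cat > srch.py <<'E'
from kin import *
import sys,time
def go(q,pos,Rt,n=60):
    zs=[]
    for i in range(n):
        q=step(q,pos,Rt,n=2)
        p,r=FK(q);zs.append((p+r.apply([0,0,.1663]))[2])
        if np.linalg.norm(p-pos)<5e-4 and (Rt*r.inv()).magnitude()<3e-3: return q,i+1,min(zs)
    return None,n,0
seed=int(sys.argv[1]);rng=np.random.default_rng(seed)
q0=observe()['qpos']; p,r=FK(q0)
q0,_,_=go(q0,*pose(155,0)); 
t0=time.time();best=None
while time.time()-t0<200:
    q=q0;W=[];ok=True;n=0
    K=rng.integers(1,4)
    for k in range(K):
        pos=rng.uniform([.4,-.45,.36],[.6,.05,.55]);ti=rng.uniform(0,.6);ta=rng.uniform(-np.pi,np.pi);yaw=1.63+rng.uniform(-2.2,2.2)
        Rt=R.from_rotvec(ti*np.array([np.cos(ta),np.sin(ta),0]))*R.from_euler('xyz',[np.pi,0,yaw])
        W.append((pos,Rt.as_euler('xyz')))
        q,m,z=go(q,pos,Rt);n+=m
        if q is None or z<.165: ok=False;break
    if not ok: continue
    phi=rng.uniform(-2.7,1.5)
    for h in (155,9,85,9,85,9,155):
        q,m,z=go(q,*pose(h,phi));n+=m
        if q is None: ok=False;break
        if h==9:
            mar=np.minimum(q-LO,HI-q).min()
            if mar<.03: ok=False;break
    if not ok: continue
    q,m,z=go(q,np.array([.6138,.1778,.36]),R.from_euler('xyz',[np.pi,0,1.85]),80)
    sc=n-200*min(mar,.1)
    if best is None or sc<best[0]: best=(sc,n,mar,W,phi,q is not None);print(best,flush=True);pickle.dump(best,open(f'best{seed}.pkl','wb'))
E
for i in 1 2 3 4; do OMP_NUM_THREADS=1 timeout 230 python3 srch.py $i > s$i.log 2>&1 & done; wait; tail -n 1 s*.log; nproc
```

```text
==> s1.log <==
BrokenPipeError: [Errno 32] Broken pipe

==> s2.log <==
this script no longer has the robot

==> s3.log <==

==> s4.log <==
BrokenPipeError: [Errno 32] Broken pipe
4
```

```bash
cat > srch.py <<'E'
import numpy as np, pickle, time, multiprocessing as mp
from math import sin,cos
from scipy.spatial.transform import Rotation as R
LO=np.array([-2.91,-.3,-1.5,.17,-1.26,.16,-2.52]);HI=np.array([2.91,2.13,1.42,2.43,4.41,1.93,2.52])
VL=.7*np.array([1.89,1.89,2.39,2.39,3.01,3.01,3.01])/12
SGN=(-1,1,-1,1,-1,1,-1);OFF={0:(0,-.0213,0),2:(0,-.0375,.5297),4:(0,-.0004,.4207),6:(0,0,.3279)}
RF=R.from_euler('z',-1.5*np.pi).as_matrix()
def fkj(q):
    r=np.eye(3);p=np.array([0,0,.3203]);O=np.zeros((7,3));X=np.zeros((7,3))
    for i in range(7):
        a=SGN[i]*q[i];c,s=cos(a),sin(a);k=2 if i%2==0 else 1
        X[i]=SGN[i]*r[:,k];O[i]=p
        r=r@(np.array([[c,-s,0],[s,c,0],[0,0,1]]) if k==2 else np.array([[c,0,s],[0,1,0],[-s,0,c]]))
        if i in OFF:p=p+r@OFF[i]
    return p,r@RF,np.vstack([np.cross(X,p-O).T,X.T])
def rv(M): return R.from_matrix(M).as_rotvec()
def step(q,pos,Rt,n=2):
    p,r,_=fkj(q);d=pos-p;w=rv(Rt@r.T)
    s=min(1,.0417/max(1e-9,np.linalg.norm(d)),.125/max(1e-9,np.linalg.norm(w)))
    tp=p+d*s;tr=R.from_rotvec(w*s).as_matrix()@r;q1=q
    for _ in range(n):
        p,r,J=fkj(q1);q1=np.clip(q1+J.T@np.linalg.solve(J@J.T+1e-6*np.eye(6),np.r_[tp-p,rv(tr@r.T)]),LO,HI)
    dq=q1-q;return q+dq*min(1,(VL/np.maximum(abs(dq),1e-9)).min())
A0=np.array([.668,-.164,.085]);AX=np.array([-cos(.0593)*sin(.637),-sin(.0593)*sin(.637),cos(.637)])
B0=R.from_euler('xyz',[2.5045,0,1.63])
def pose(h,phi):
    Rt=(B0*R.from_euler('z',phi)).as_matrix();return A0+AX*(h/1000-.05)-Rt@[-.002,0,.1663],Rt
def go(q,pos,Rt,n=60):
    z=9
    for i in range(n):
        q=step(q,pos,Rt);p,r,_=fkj(q);t=p+r[:,2]*.166;z=min(z,t[2])
        if np.linalg.norm(p-pos)<5e-4 and np.linalg.norm(rv(Rt@r.T))<3e-3: return q,i+1,z
    return None,n,0
def wp(rng):
    ti=rng.uniform(0,.8);ta=rng.uniform(-np.pi,np.pi)
    return rng.uniform([.35,-.5,.36],[.65,.05,.6]),(R.from_rotvec(ti*np.array([cos(ta),sin(ta),0]))*R.from_euler('xyz',[np.pi,0,1.63+rng.uniform(-2.5,2.5)])).as_matrix()
def evalu(q,W,phi):
    n=0;mars=[]
    for w in W:
        q,m,z=go(q,*w);n+=m
        if q is None or z<.165:return None
    pre=None
    for h in (155,9,85,9,85,9,155):
        q,m,z=go(q,*pose(h,phi));n+=m
        if q is None:return None if len(mars)<1 else None
        if pre is None and z<.16:return None
        pre=1
        if h==9: mars.append(np.minimum(q-LO,HI-q).min())
    ret=go(q,np.array([.55,.0,.37]),R.from_euler('xyz',[np.pi,0,1.85]).as_matrix())[0] is not None
    return n,min(mars),ret
def work(a):
    seed,q0=a;rng=np.random.default_rng(seed);t0=time.time();best=None;cnt=0
    while time.time()-t0<240:
        W=[wp(rng) for _ in range(rng.integers(1,5))];phi=rng.uniform(-2.7,1.5);cnt+=1
        e=evalu(q0,W,phi)
        if e:
            sc=e[0]-300*min(e[1],.1)-50*e[2]
            if best is None or sc<best[0]:best=(sc,e,W,phi)
    return best,cnt
if __name__=='__main__':
    q0=np.load('qnow.npy');q0=go(q0,*pose(155,0))[0];print(q0)
    with mp.Pool(4) as P:
        r=P.map(work,[(i,q0) for i in range(4)])
    print([(b and b[:2],c) for b,c in r])
    g=[b for b,c in r if b]
    if g: pickle.dump(min(g,key=lambda b:b[0]),open('best.pkl','wb'));print(min(g,key=lambda b:b[0]))
E
cat > /dev/null; python3 -c "
from workcell import observe;import numpy as np;np.save('qnow.npy',observe()['qpos'])"; OMP_NUM_THREADS=1 python3 srch.py
```

```text
[ 0.22562174  0.08062761  0.15045108  2.22528772 -0.84068037  0.3568163
  1.15859328]
[((np.float64(97.0), (147, np.float64(0.0), True)), 7711), ((np.float64(93.0), (143, np.float64(0.0), True)), 7700), ((np.float64(94.0), (144, np.float64(0.0), True)), 7701), ((np.float64(97.0), (147, np.float64(0.0), True)), 7731)]
(np.float64(93.0), (143, np.float64(0.0), True), [(array([ 0.56798643, -0.49158734,  0.38359841]), array([[-0.90380458,  0.41643633, -0.09858021],
       [ 0.42072471,  0.90679594, -0.0266803 ],
       [ 0.07828149, -0.06558891, -0.99477138]]))], -2.634813861278508)
```

```bash
sed -i 's/sc=e\[0\]-300\*min(e\[1\],.1)/sc=e[0]-3000*min(e[1],.06)/; s/<240/<150/; s/(i,q0) for i/(i+50,q0) for i/' srch.py; OMP_NUM_THREADS=1 python3 - <<'E'
import srch;from srch import *
q=np.load('qnow.npy');q=go(q,*pose(155,0))[0]
b=pickle.load(open('best.pkl','rb'))
for w in b[2]: q,n,z=go(q,*w);print(q.round(2),n,z)
for h in (155,100,60,30,9,85,9,85,9,155): q,n,z=go(q,*pose(h,b[3]));print(h,q.round(2),n,z)
E
OMP_NUM_THREADS=1 python3 srch.py
```

```text
[ 0.48  0.73  0.29  0.89 -0.1   1.6   1.84] 11 0.171264173645213
155 [ 1.62  0.37 -1.47  2.17  0.53  0.34  2.52] 35 0.16907156139660856
100 [ 1.26  0.38 -1.11  2.18  0.66  0.21  2.37] 4 0.1248578876344085
[ 0.22562174  0.08062761  0.15045108  2.22528772 -0.84068037  0.3568163
  1.15859328]
[((np.float64(96.0), (146, np.float64(0.0), True)), 4744), ((np.float64(97.0), (147, np.float64(0.0), True)), 4708), ((np.float64(92.0), (142, np.float64(0.0), True)), 4713), ((np.float64(95.0), (145, np.float64(0.0), True)), 4689)]
(np.float64(92.0), (142, np.float64(0.0), True), [(array([ 0.49111837, -0.24847791,  0.59031183]), array([[-0.86336091,  0.06221658,  0.50073649],
       [ 0.25244741,  0.91250159,  0.32188686],
       [-0.43689615,  0.40431417, -0.80352462]])), (array([ 0.47965719, -0.24053156,  0.46135399]), array([[ 0.98326751, -0.17572054, -0.04803422],
       [-0.16900712, -0.78154681, -0.60051743],
       [ 0.06798226,  0.5985874 , -0.79816761]]))], 1.2592763226920143)Traceback (most recent call last):
  File "<stdin>", line 5, in <module>
AttributeError: 'NoneType' object has no attribute 'round'
```

The pot pose is out of comfortable reach with the fingers in line with the brush. Better: set the brush back in the can and re-grip with the gripper inclined to it, so the arm tilts less at the pot. I'll simulate which incline works.

```bash
cat > plan.py <<'E'
from srch import *
G=np.array([.6130,.1755,.199])
def can(psi,dl,sg,dz=0,back=0):
    u=np.array([cos(psi),sin(psi),0]);z=-cos(dl)*np.array([0,0,1])-sin(dl)*u
    y=sg*np.cross([0,0,1],u);Rt=np.column_stack([np.cross(y,z),y,z])
    return G+z*(.0187-back)+[0,0,dz],Rt
MT=R.from_rotvec(np.cross([0,0,-1],-AX)/np.linalg.norm(np.cross([0,0,-1],-AX))*.637).as_matrix()
def pot(h,psi,dl,sg,rho):
    _,Rc=can(psi,dl,sg);Rt=MT@R.from_euler('z',rho).as_matrix()@Rc
    g=A0+AX*(h/1000-.05+.185);return g+.0187*Rt[:,2],Rt
def path(q,psi,dl,sg,rho,v=False):
    mar=9;n=0;L=[('up',can(psi,dl,sg,0,.14)),('dn',can(psi,dl,sg)),('lift',can(psi,dl,sg,.17))]+[(h,pot(h,psi,dl,sg,rho)) for h in (155,9,85,9,85,9,155)]+[('lift',can(psi,dl,sg,.17)),('dn',can(psi,dl,sg)),('back',can(psi,dl,sg,0,.14))]
    for nm,w in L:
        q,m,z=go(q,*w);n+=m
        if q is None:return None
        mg=np.minimum(q-LO,HI-q).min();mar=min(mar,mg)
        if v:print(nm,w[0].round(3),R.from_matrix(w[1]).as_euler('xyz').round(3),q.round(2),m,mg.round(2))
    return mar,n
def start():
    q=np.load('qnow.npy');q=go(q,*pose(155,0))[0]
    for z in (.35,.18,.36): q=go(q,np.array([.6138,.1778,z]),R.from_euler('xyz',[np.pi,0,1.85]).as_matrix(),90)[0]
    return q
if __name__=='__main__':
    q=start();print(q.round(2))
    o=[]
    for dl in (15,20,25,30):
      for ps in range(-180,180,30):
        for sg in (1,-1):
          for rh in range(-180,180,30):
            # final tool tilt small only
            _,Rt=pot(9,np.radians(ps),np.radians(dl),sg,np.radians(rh))
            if Rt[2,2]>-cos(np.radians(28)):continue
            r=path(q,np.radians(ps),np.radians(dl),sg,np.radians(rh))
            if r:o.append((r[0],r[1],dl,ps,sg,rh))
    o.sort(reverse=True)
    for x in o[:14]:print(x)
    for x in [x for x in o if x[3] in(-90,-120,-60)][:8]:print('-y',x)
E
OMP_NUM_THREADS=2 timeout 500 python3 plan.py
```

```text
[-0.43  0.45  0.08  1.39 -0.04  1.3  -0.07]
(np.float64(0.5943972625883147), 59, 30, -90, 1, 60)
(np.float64(0.5630792195924728), 75, 30, 120, -1, -120)
(np.float64(0.5470481869671644), 67, 30, -90, 1, 90)
(np.float64(0.545127931550122), 61, 25, -90, 1, 60)
(np.float64(0.5013008302904798), 74, 25, 120, -1, -120)
(np.float64(0.4963639484084066), 58, 25, -60, 1, 30)
(np.float64(0.48928761680579635), 83, 30, 120, -1, -150)
(np.float64(0.48404749720260387), 75, 30, -90, 1, 120)
(np.float64(0.47602969779299853), 58, 25, -60, 1, 60)
(np.float64(0.47524232690489776), 67, 25, -90, 1, 90)
(np.float64(0.46951648582374894), 85, 25, 150, -1, -150)
(np.float64(0.460941059985825), 67, 30, -60, 1, 90)
(np.float64(0.460941059985825), 59, 30, -60, 1, 60)
(np.float64(0.460941059985825), 57, 30, -60, 1, 30)
-y (np.float64(0.5943972625883147), 59, 30, -90, 1, 60)
-y (np.float64(0.5470481869671644), 67, 30, -90, 1, 90)
-y (np.float64(0.545127931550122), 61, 25, -90, 1, 60)
-y (np.float64(0.4963639484084066), 58, 25, -60, 1, 30)
-y (np.float64(0.48404749720260387), 75, 30, -90, 1, 120)
-y (np.float64(0.47602969779299853), 58, 25, -60, 1, 60)
-y (np.float64(0.47524232690489776), 67, 25, -90, 1, 90)
-y (np.float64(0.460941059985825), 67, 30, -60, 1, 90)
```

Lean of 25° towards −y works with wide joint margins. First, back out of the pot and return the brush to the can.

Run:
```python
from h import *
import srch
for h in (95,155):
  p,r=srch.pose(h,0); rel(p,R.from_matrix(r))
```

```text
t 7.3 q [ 0.45  0.35 -0.17  2.16 -1.26  0.16  1.57] dp [  4.1  -5.8 -55.6] mm rot [-0.7 -0.3  0. ]
t 7.3 q [ 0.45  0.35 -0.17  2.16 -1.26  0.16  1.57] dp [   4.4   -6.5 -115.6] mm rot [-0.7 -0.3  0. ]
```

Request:
{"fn": "send_rows", "kwargs": {
  "plan": "0.001 -0.002 -0.015 -0.2 0 0 0.015; 0.002 -0.004 -0.03 -0.5 -0.2 0 0.015; 0.004 -0.0058 -0.0556 -0.7 -0.3 0 0.015; 0.0042 -0.006 -0.075 -0.7 -0.3 0 0.015; 0.0043 -0.0062 -0.095 -0.7 -0.3 0 0.015; 0.0044 -0.0065 -0.1156 -0.7 -0.3 0 0.015; 0.0044 -0.0065 -0.1156 -0.7 -0.3 0 0.015; 0.0044 -0.0065 -0.1156 -0.7 -0.3 0 0.015"
}}

```text
clock: 7.97
position: [0.5069, -0.1718, 0.3042]
tool_rot: [2.502, 0.001, 1.63]
force: [-0.5, 0.1, -1.4]
grip_width: 0.0249
finger_force: 59.5
```

Run:
```python
from h import *
from workcell import observe
s=observe();tip(s);rel([.6138,.1778,.355],R.from_euler('xyz',[np.pi,0,1.854]))
```

```text
tip h 155.8 off world [ 0.9 -0.3  0.7] axis err deg 0.15 q [ 0.26  0.08  0.11  2.22 -0.84  0.35  1.15] F [-0.5  0.1 -1.4]
t 7.97 q [ 0.26  0.08  0.11  2.22 -0.84  0.35  1.15] dp [342.6 132.6  35.1] mm rot [ 36.5   4.1 -12.4]
```

Request:
{"fn": "send_rows", "kwargs": {
  "plan": "0.031 0.012 0.003 3.3 0.4 -1.1 0.015; 0.062 0.024 0.006 6.6 0.7 -2.2 0.015; 0.093 0.036 0.01 10 1.1 -3.4 0.015; 0.125 0.048 0.013 13.3 1.5 -4.5 0.015; 0.156 0.06 0.016 16.6 1.9 -5.6 0.015; 0.187 0.072 0.019 19.9 2.2 -6.8 0.015; 0.218 0.084 0.022 23.2 2.6 -7.9 0.015; 0.25 0.096 0.026 26.5 3 -9 0.015; 0.28 0.108 0.029 29.9 3.4 -10.1 0.015; 0.312 0.12 0.032 33.2 3.7 -11.3 0.015"
}}

```text
clock: 8.8
position: [0.603, 0.1465, 0.3475]
tool_rot: [3.09, 0.004, 1.837]
force: [-0.1, 0.0, -0.5]
grip_width: 0.0249
finger_force: 59.3
```

Run:
```python
from h import *
rel([.6138,.1778,.35],R.from_euler('xyz',[np.pi,0,1.854]))
```

```text
t 8.8 q [-0.37  0.39  0.05  1.51 -0.01  1.19 -0.06] dp [27.4 18.8 -1.7] mm rot [ 2.9  0.2 -1. ]
```

Request:
{"fn": "send_rows", "kwargs": {
  "plan": "0.014 0.009 0 1.5 0 -0.5 0.015; 0.028 0.017 0 2.9 0.2 -1 0.015; 0.028 0.017 0 2.9 0.2 -1 0.015; 0.028 0.017 0 2.9 0.2 -1 0.015; 0.028 0.017 0 2.9 0.2 -1 0.015"
}}

```text
clock: 9.22
position: [0.6119, 0.1746, 0.348]
tool_rot: [3.138, 0.002, 1.852]
force: [-0.5, -0.6, -1.2]
grip_width: 0.0246
finger_force: 59.4
```

Request:
{"fn": "send_rows", "kwargs": {
  "plan": "0 0 0.02 0 0 0 0.015; 0 0 0.045 0 0 0 0.015; 0 0 0.07 0 0 0 0.015; 0 0 0.095 0 0 0 0.015; 0 0 0.12 0 0 0 0.015; 0 0 0.14 0 0 0 0.015; 0 0 0.155 0 0 0 0.015; 0 0 0.163 0 0 0 0.015; 0 0 0.166 0 0 0 0.015; 0 0 0.166 0 0 0 0.015"
}}

```text
clock: 10.05
position: [0.6128, 0.1741, 0.1831]
tool_rot: [3.137, 0.003, 1.851]
force: [0.2, -0.3, 0.0]
grip_width: 0.0248
finger_force: 59.5
```

Request:
{"fn": "send_rows", "kwargs": {
  "plan": "0 0 0.0025 0 0 0 0.015; 0 0 0.0025 0 0 0 0.03; 0 0 0.0025 0 0 0 0.06; 0 0 0.0025 0 0 0 0.085; 0 0 0.0025 0 0 0 0.085; 0 0 0.0025 0 0 0 0.085; 0 0 -0.01 0 0 0 0.085; 0 0 -0.04 0 0 0 0.085; 0 0 -0.08 0 0 0 0.085; 0 0 -0.12 0 0 0 0.085"
}}

```text
clock: 10.88
position: [0.6118, 0.1745, 0.3053]
tool_rot: [3.138, 0.003, 1.851]
force: [0.0, 0.0, -0.0]
grip_width: 0.0852
finger_force: 0.0
```

Run:
```python
from h import *
from workcell import observe, imaging
import plan
s=observe();print(s['position'],s['tool_rot'],s['force'],s['grip_width'])
f=imaging.grab_frame('wrist');S=imaging.grab_frame('scene');pickle.dump((s,f,S),open('f5.pkl','wb'))
x,y=245,150
im=np.hstack([cv2.resize(f['color'][100:300,180:380,::-1],(400,400)),cv2.resize(S['color'][y:y+100,x:x+100,::-1],(400,400),interpolation=cv2.INTER_CUBIC)])
cv2.imwrite('pics/c5.png',im)
d=np.radians(25)
for b in (.14,.1,0):
    p,r=plan.can(-np.pi/2,d,1,0,b);print(p);rel(p,R.from_matrix(r))
```

```text
[0.61176821 0.17450675 0.30525513] [3.13797511e+00 2.88759168e-03 1.85130929e+00] [ 0.02480633  0.01987067 -0.03407003] 0.08519815599696409
[0.613      0.1242364  0.30893513]
t 10.98 q [-0.4   0.47  0.04  1.48 -0.02  1.18 -0.08] dp [-48.6 -15.5   1.7] mm rot [-2.7 24.8 16. ]
[0.613      0.14114114 0.27268282]
t 10.98 q [-0.4   0.47  0.04  1.48 -0.02  1.18 -0.08] dp [-32.3 -11.3  38. ] mm rot [-2.7 24.8 16. ]
[0.613      0.18340296 0.18205204]
t 10.98 q [-0.4   0.47  0.04  1.48 -0.02  1.18 -0.08] dp [  8.5  -0.9 128.7] mm rot [-2.7 24.8 16. ]
```

View pics/c5.png

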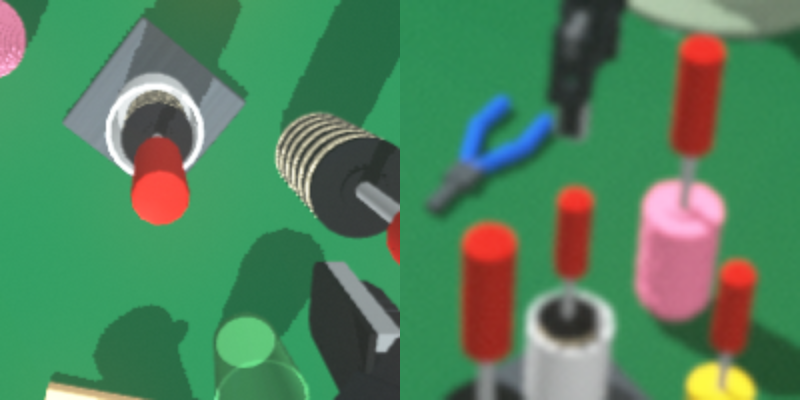

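Brush is back upright in its can; handle end at wrist (260,198.5), scene (288.8,199).

Run:
```python
from h import *
import plan
s,f,S=pickle.load(open('f5.pkl','rb'));w=wf(s,f)
e=tri([(w,260,198.5),(S,288.8,199)]);print(e,onz(w,260,198.5,.229),onz(S,288.8,199,.229))
x=onz(w,260,198.5,.229); plan.G=np.array([*(x[:2]*.6+onz(S,288.8,199,.229)[:2]*.4),.199]);print(plan.G)
d=np.radians(25)
for b in (.14,.1,0):
    p,r=plan.can(-np.pi/2,d,1,0,b);rel(p,R.from_matrix(r))
```

```text
[0.614939   0.17254037 0.22930976] [0.61497888 0.17241334 0.229     ] [0.61465212 0.17242215 0.229     ]
[0.61484817 0.17241686 0.199     ]
t 10.98 q [-0.4   0.47  0.04  1.48 -0.02  1.18 -0.08] dp [-52.1 -14.5   1.7] mm rot [-2.7 24.8 16. ]
t 10.98 q [-0.4   0.47  0.04  1.48 -0.02  1.18 -0.08] dp [-35.8 -10.4  38. ] mm rot [-2.7 24.8 16. ]
t 10.98 q [-0.4   0.47  0.04  1.48 -0.02  1.18 -0.08] dp [  5.    0.  128.7] mm rot [-2.7 24.8 16. ]
```

Request:
{"fn": "send_rows", "kwargs": {
  "plan": "-0.01 -0.003 0 -0.5 5 3 0.085; -0.02 -0.006 0 -1 10 6 0.085; -0.031 -0.009 0 -1.6 15 10 0.085; -0.042 -0.012 0.001 -2.2 20 13 0.085; -0.0518 -0.0145 0.0017 -2.7 24.8 16 0.085; -0.0518 -0.0145 0.0017 -2.7 24.8 16 0.085; -0.0518 -0.0145 0.0017 -2.7 24.8 16 0.085; -0.0518 -0.0145 0.0017 -2.7 24.8 16 0.085"
}}

```text
clock: 11.65
position: [0.6127, 0.1213, 0.3023]
tool_rot: [-3.133, -0.432, 1.568]
force: [0.4, 0.9, -0.5]
grip_width: 0.0849
finger_force: 0.0
```

Run:
```python
from h import *
import plan
plan.G=np.array([.6147,.1728,.199])
p,r=plan.can(-np.pi/2,np.radians(25),1,0,0);rel(p,R.from_matrix(r))
```

```text
t 11.65 q [-0.05  0.47 -0.04  1.58 -0.47  1.11  0.13] dp [  3.6   3.  134. ] mm rot [-0.4  0.3 -0.1]
```

Request:
{"fn": "send_rows", "kwargs": {
  "plan": "0.0036 0.003 0.02 -0.4 0.3 0 0.085; 0.0036 0.003 0.045 -0.4 0.3 0 0.085; 0.0036 0.003 0.07 -0.4 0.3 0 0.085; 0.0036 0.003 0.095 -0.4 0.3 0 0.085; 0.0036 0.003 0.115 -0.4 0.3 0 0.085; 0.0036 0.003 0.128 -0.4 0.3 0 0.085; 0.0036 0.003 0.134 -0.4 0.3 0 0.085; 0.0036 0.003 0.134 -0.4 0.3 0 0.085; 0.0036 0.003 0.134 -0.4 0.3 0 0.085"
}}

```text
clock: 12.4
position: [0.615, 0.1805, 0.1821]
tool_rot: [-3.14, -0.437, 1.568]
force: [0.6, -1.2, 0.1]
grip_width: 0.0853
finger_force: 0.0
```

Request:
{"fn": "send_rows", "kwargs": {
  "plan": "0 0 0 0 0 0 0.02; 0 0 0 0 0 0 0.015; 0 0 0 0 0 0 0.015; 0 0 0 0 0 0 0.015; 0 0 0 0 0 0 0.015; 0 0 0 0 0 0 0.015; 0 0 0 0 0 0 0.015; 0 0 0 0 0 0 0.015; 0 0 0 0 0 0 0.015; 0 0 0 0 0 0 0.015",
  "grip_force": 90
}}

```text
clock: 13.23
position: [0.6151, 0.1803, 0.1818]
tool_rot: [-3.14, -0.438, 1.567]
force: [-0.2, -0.8, 6.4]
grip_width: 0.0241
finger_force: 88.3
```

Run:
```python
from h import *
from workcell import observe
s=observe();print(s['position'],s['tool_rot'],s['force'],s['moment']);r=R.from_euler('xyz',s['tool_rot']);print('grasp',s['position']-.0187*r.as_matrix()[:,2], 'up in tool',r.inv().apply([0,0,1]))
rel(s['position']+[0,0,.17],r)
```

```text
[0.61513731 0.18034402 0.18182392] [-3.13997818 -0.43771211  1.56675684] [-0.17814149 -0.79457388  6.35307184] [-0.09507085 -0.39263329 -0.10369915]
grasp [0.61513549 0.17241763 0.19876093] up in tool [ 0.42386838 -0.00146226 -0.90572262]
t 13.23 q [-0.1   0.6  -0.09  1.69 -0.52  0.84  0.17] dp [  72.1   -0.2 -154. ] mm rot [0. 0. 0.]
```

Request:
{"fn": "send_rows", "kwargs": {
  "plan": "0.007 0 -0.015 0 0 0 0.015; 0.019 0 -0.04 0 0 0 0.015; 0.033 0 -0.07 0 0 0 0.015; 0.047 0 -0.1 0 0 0 0.015; 0.06 0 -0.128 0 0 0 0.015; 0.072 0 -0.154 0 0 0 0.015; 0.072 0 -0.154 0 0 0 0.015; 0.072 0 -0.154 0 0 0 0.015"
}}

```text
clock: 13.9
position: [0.6153, 0.1803, 0.3525]
tool_rot: [-3.141, -0.438, 1.568]
force: [-0.3, -0.4, -2.3]
grip_width: 0.024
finger_force: 88.5
```

Run:
```python
from h import *
from workcell import observe, imaging
import plan
s=observe();print(s['position'],s['tool_rot'],s['force'])
F={n:imaging.grab_frame(n) for n in('scene','top')};pickle.dump((s,F),open('f6.pkl','wb'))
x,y=245,140
c=lambda n,x,y:cv2.resize(F[n]['color'][y:y+90,x:x+90,::-1],(400,400),interpolation=cv2.INTER_CUBIC)
cv2.imwrite('pics/c6.png',np.hstack([c('scene',245,140),c('top',145,140)]))
r=R.from_euler('xyz',s['tool_rot']); g=s['position']-.0187*r.as_matrix()[:,2];print('grasp',g)
for z in (0,20,85,93,140): 
    p=g-[0,0,.185-z/1000];print(z,((np.array(proj(F['scene'],p))-[245,140])*400/90).round(),((np.array(proj(F['top'],p))-[145,140])*400/90+[400,0]).round())
for h in (155,):
  for rho in (60,75,90):
    p,Rt=plan.pot(h,-np.pi/2,np.radians(25),1,np.radians(rho));print(rho,p,R.from_matrix(Rt).as_euler('xyz'));rel(p,R.from_matrix(Rt))
```

```text
[0.615306   0.18031086 0.35245243] [-3.14096974 -0.43760101  1.56759726] [-0.27821386 -0.36788808 -2.29354584]
grasp [0.6152923  0.17238641 0.36939034]
0 [191. 311.] [628. 190.]
20 [192. 289.] [622. 183.]
85 [197. 218.] [600. 158.]
93 [198. 208.] [597. 155.]
140 [202. 153.] [579. 134.]
60 [ 0.50032533 -0.16959696  0.30057773] [2.80591581 0.11053398 2.67505582]
t 14.0 q [-0.14  0.43 -0.03  1.51 -0.46  1.16  0.  ] dp [-338.4 -113.  -102.8] mm rot [ -6.6 -17.2 -67.1]
75 [ 0.49971223 -0.17149253  0.30004177] [2.94986746 0.17262792 2.90629446]
t 14.0 q [-0.14  0.43 -0.03  1.51 -0.46  1.16  0.  ] dp [-340.4 -113.7 -103.1] mm rot [  1.  -22.1 -79.4]
90 [ 0.4995193  -0.17353344  0.29980978] [ 3.10561996  0.19970086 -3.13712181]
t 14.0 q [-0.14  0.43 -0.03  1.51 -0.46  1.16  0.  ] dp [-342.3 -113.8 -103.8] mm rot [  9.1 -27.  -91.5]
```

View pics/c6.png

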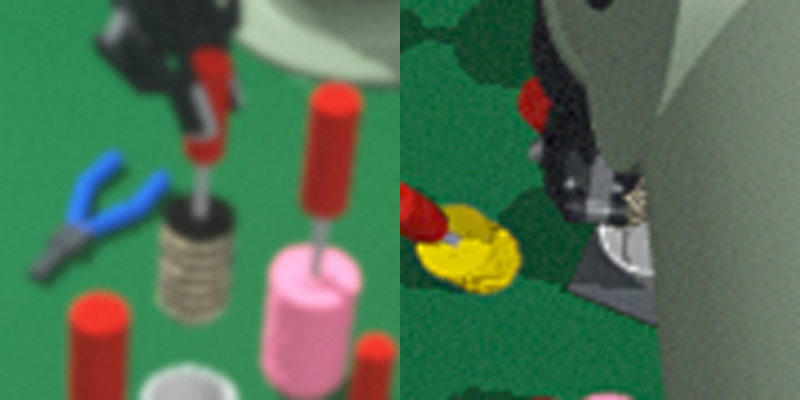

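The brush hangs vertical in the inclined grip as predicted (head top at scene crop (199,218)). Now checking the tip's path to the pot.

Run:
```python
from h import *
import plan
from workcell import observe
s=observe();R0=R.from_euler('xyz',s['tool_rot']);b=R0.inv().apply([0,0,1])
p,Rt=plan.pot(155,-np.pi/2,np.radians(25),1,np.radians(60));Rt=R.from_matrix(Rt)
print('brush axis at end vs AX',Rt.apply(b),plan.AX)
dp=R0.inv().apply(p-s['position']);w=(R0.inv()*Rt).as_rotvec()
for k in np.linspace(0,1,8):
    r=R0*R.from_rotvec(w*k);pp=s['position']+R0.apply(dp*k);print((pp+r.apply([0,0,-.0187])-.185*r.apply(b)).round(3),r.apply(b).round(2))
q=s['qpos']
for h in (155,9,85,9,155):
    P,M=plan.pot(h,-np.pi/2,np.radians(25),1,np.radians(60));q,n,_=plan.go(q,P,M);print(h,q.round(2),n)
```

```text
brush axis at end vs AX [-0.5958785  -0.03858066  0.80214734] [-0.593741   -0.03525017  0.80388373]
[0.615 0.172 0.182] [-0.  0.  1.]
[0.614 0.116 0.176] [-0.09  0.04  1.  ]
[0.614 0.063 0.172] [-0.18  0.06  0.98]
[0.615 0.012 0.169] [-0.27  0.07  0.96]
[ 0.614 -0.037  0.168] [-0.36  0.06  0.93]
[ 0.613 -0.082  0.167] [-0.45  0.04  0.89]
[ 0.61  -0.126  0.168] [-0.53  0.01  0.85]
[ 0.606 -0.167  0.17 ] [-0.6  -0.04  0.8 ]
155 [ 0.49  0.25 -0.09  1.88 -0.39  0.92  1.75] 11
9 [ 0.43  0.51 -0.12  1.82 -0.41  0.7   1.75] 4
85 [ 0.46  0.37 -0.11  1.87 -0.4   0.8   1.75] 2
9 [ 0.43  0.51 -0.12  1.82 -0.41  0.7   1.75] 2
155 [ 0.49  0.25 -0.1   1.88 -0.39  0.92  1.75] 4
```

Smooth and comfortable. Go.

Request:
{"fn": "send_rows", "kwargs": {
  "plan": "-0.028 -0.0094 -0.0086 -0.55 -1.4 -5.6 0.015; -0.056 -0.0188 -0.0171 -1.1 -2.9 -11.2 0.015; -0.085 -0.0283 -0.0257 -1.65 -4.3 -16.8 0.015; -0.113 -0.0377 -0.0343 -2.2 -5.7 -22.4 0.015; -0.141 -0.0471 -0.0428 -2.75 -7.2 -28 0.015; -0.169 -0.0565 -0.0514 -3.3 -8.6 -33.6 0.015; -0.197 -0.0659 -0.06 -3.85 -10 -39.1 0.015; -0.226 -0.0753 -0.0685 -4.4 -11.5 -44.7 0.015; -0.254 -0.0848 -0.0771 -4.95 -12.9 -50.3 0.015; -0.282 -0.0942 -0.0857 -5.5 -14.3 -55.9 0.015"
}}

```text
clock: 14.83
position: [0.5186, -0.1122, 0.3083]
tool_rot: [2.815, 0.001, 2.511]
force: [0.6, 0.3, -0.1]
grip_width: 0.0242
finger_force: 88.2
```

```bash
cat >> h.py <<'E'
BT=R.from_euler('xyz',[-3.141,-.4377,1.568]).inv().apply([0,0,1])
def bt(s):
    import srch
    r=R.from_euler('xyz',s['tool_rot']);b=r.apply(BT);t=s['position']+r.apply([0,0,-.0187])-.185*b
    a=srch.AX;d=t-(srch.A0-.05*a);h=d@a
    print('t',round(s['clock'],2),'h',round(h*1e3,1),'off',((d-h*a)*1e3).round(1),'ang',np.degrees(np.arccos(min(1,b@a))).round(2),'F',s['force'].round(1),'M',s['moment'].round(2),'q',s['qpos'].round(2))
def potrel(h):
    import plan
    p,M=plan.pot(h,-np.pi/2,np.radians(25),1,np.radians(60));rel(p,R.from_matrix(M))
E
python3 - <<'E'
from h import *
from workcell import observe
bt(observe());potrel(155)
E
```

```text
t 14.83 h 149.0 off [ 1.  47.6  2.8] ang 6.22 F [ 0.6  0.3 -0.1] M [-0.36  0.24 -0.04] q [ 0.36  0.25 -0.09  1.85 -0.35  0.95  1.41]
t 14.83 q [ 0.36  0.25 -0.09  1.85 -0.35  0.95  1.41] dp [-19.1 -56.6 -11. ] mm rot [ -1.1  -2.9 -10.9]
```

Request:
{"fn": "send_rows", "kwargs": {
  "plan": "-0.01 -0.028 -0.0055 -0.55 -1.45 -5.5 0.015; -0.0191 -0.0566 -0.011 -1.1 -2.9 -10.9 0.015; -0.0191 -0.0566 -0.011 -1.1 -2.9 -10.9 0.015; -0.0191 -0.0566 -0.011 -1.1 -2.9 -10.9 0.015; -0.0191 -0.0566 -0.011 -1.1 -2.9 -10.9 0.015"
}}

```text
clock: 15.25
position: [0.5011, -0.168, 0.3012]
tool_rot: [2.804, 0.108, 2.668]
force: [-0.4, 0.7, -1.2]
grip_width: 0.0242
finger_force: 88.6
```

Run:
```python
from h import *
from workcell import observe,imaging
s=observe();bt(s)
for h in (155,75,45,9): potrel(h)
F={n:imaging.grab_frame(n) for n in('scene','top')}
c=lambda n,x,y:cv2.resize(F[n]['color'][y:y+80,x:x+80,::-1],(400,400),interpolation=cv2.INTER_CUBIC)
cv2.imwrite('pics/c7.png',np.hstack([c('scene',160,140),c('top',280,140)]))
r=R.from_euler('xyz',s['tool_rot']);g=s['position']+r.apply([0,0,-.0187]);b=r.apply(BT)
for z in (-52,0,85,140):
    p=g-b*(.185-z/1000); print(z,np.round((np.array(proj(F['scene'],p))-[160,140])*5),np.round((np.array(proj(F['top'],p))-[280,140])*5+[400,0]))
```

```text
t 15.25 h 155.0 off [0.7 1.2 0.6] ang 0.1 F [-0.4  0.7 -1.2] M [-0.33  0.33 -0.04] q [ 0.49  0.25 -0.09  1.88 -0.39  0.92  1.74]
t 15.25 q [ 0.49  0.25 -0.09  1.88 -0.39  0.92  1.74] dp [ 0.  -1.8 -0. ] mm rot [ 0.1 -0.  -0.4]
t 15.25 q [ 0.49  0.25 -0.09  1.88 -0.39  0.92  1.74] dp [-33.8  -1.7  72.4] mm rot [ 0.1 -0.  -0.4]
t 15.25 q [ 0.49  0.25 -0.09  1.88 -0.39  0.92  1.74] dp [-46.5  -1.6  99.6] mm rot [ 0.1 -0.  -0.4]
t 15.25 q [ 0.49  0.25 -0.09  1.88 -0.39  0.92  1.74] dp [-61.8  -1.5 132.2] mm rot [ 0.1 -0.  -0.4]
-52 [184. 232.] [608. 189.]
0 [206. 158.] [626. 229.]
85 [242.  37.] [661. 303.]
140 [266. -43.] [687. 358.]
```

View pics/c7.png

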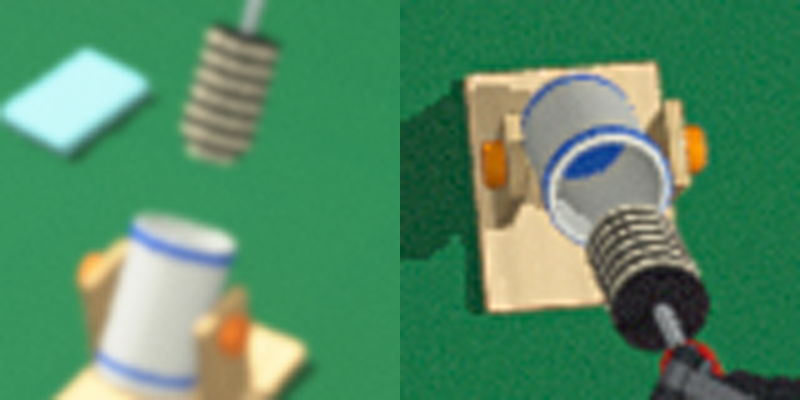

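The brush is lined up with the pot: its axis extends to the mouth centre at scene crop (184,232) and top crop (608,189). Pushing in.

Request:
{"fn": "send_rows", "kwargs": {
  "plan": "-0.0085 -0.0017 0.018 0.1 0 -0.4 0.015; -0.017 -0.0017 0.036 0.1 0 -0.4 0.015; -0.0255 -0.0017 0.0545 0.1 0 -0.4 0.015; -0.0338 -0.0017 0.0724 0.1 0 -0.4 0.015; -0.04 -0.0016 0.086 0.1 0 -0.4 0.015; -0.0465 -0.0016 0.0996 0.1 0 -0.4 0.015; -0.0465 -0.0016 0.0996 0.1 0 -0.4 0.015; -0.0465 -0.0016 0.0996 0.1 0 -0.4 0.015"
}}

```text
clock: 16.02
position: [0.566, -0.165, 0.2126]
tool_rot: [2.807, 0.11, 2.677]
force: [-0.8, -0.3, -0.6]
grip_width: 0.0244
finger_force: 88.6
```

Run:
```python
from h import *
from workcell import observe
bt(observe());[potrel(h) for h in (25,9,8)]
```

```text
t 16.02 h 45.1 off [0.6 0.8 0.5] ang 0.07 F [-0.8 -0.3 -0.6] M [-0.34  0.37 -0.02] q [ 0.44  0.44 -0.11  1.85 -0.4   0.75  1.75]
t 16.02 q [ 0.44  0.44 -0.11  1.85 -0.4   0.75  1.75] dp [-8.4 -0.9 18.2] mm rot [-0.  -0.1  0.1]
t 16.02 q [ 0.44  0.44 -0.11  1.85 -0.4   0.75  1.75] dp [-15.2  -0.9  32.7] mm rot [-0.  -0.1  0.1]
t 16.02 q [ 0.44  0.44 -0.11  1.85 -0.4   0.75  1.75] dp [-15.6  -0.9  33.6] mm rot [-0.  -0.1  0.1]
```

Request:
{"fn": "send_rows", "kwargs": {
  "plan": "-0.004 0 0.009 0 0 0 0.015; -0.0084 0 0.0182 0 0 0 0.015; -0.012 0 0.025 0 0 0 0.015; -0.014 0 0.03 0 0 0 0.015; -0.0152 0 0.0327 0 0 0 0.015; -0.0152 0 0.0327 0 0 0 0.015; -0.0152 0 0.0327 0 0 0 0.015; -0.0152 0 0.0327 0 0 0 0.015; -0.0152 0 0.0327 0 0 0 0.015"
}}

```text
clock: 16.77
position: [0.5874, -0.1651, 0.1844]
tool_rot: [2.807, 0.113, 2.676]
force: [0.7, 0.3, -1.1]
grip_width: 0.0245
finger_force: 88.6
```

Run:
```python
from h import *
from workcell import observe
bt(observe());[potrel(h) for h in (5,82)]
```

```text
t 16.77 h 9.8 off [ 1.3 -0.8  0.9] ang 0.17 F [ 0.7  0.3 -1.1] M [-0.32  0.41  0.01] q [ 0.43  0.51 -0.12  1.82 -0.41  0.7   1.76]
t 16.77 q [ 0.43  0.51 -0.12  1.82 -0.41  0.7   1.76] dp [-0.9 -0.   4.8] mm rot [-0.   0.1  0.1]
t 16.77 q [ 0.43  0.51 -0.12  1.82 -0.41  0.7   1.76] dp [ 31.5  -0.  -65. ] mm rot [-0.   0.1  0.1]
```

Request:
{"fn": "send_rows", "kwargs": {
  "plan": "-0.001 0 0.003 0 0 0 0.015; -0.0015 0 0.004 0 0 0 0.015; -0.0015 0 0.004 0 0 0 0.015; 0.007 0 -0.014 0 0 0 0.015; 0.016 0 -0.034 0 0 0 0.015; 0.025 0 -0.054 0 0 0 0.015; 0.034 0 -0.07 0 0 0 0.015; 0.034 0 -0.07 0 0 0 0.015; 0.034 0 -0.07 0 0 0 0.015; 0.034 0 -0.07 0 0 0 0.015"
}}

```text
clock: 17.6
position: [0.5405, -0.1668, 0.2456]
tool_rot: [2.807, 0.112, 2.676]
force: [0.0, 0.5, -1.8]
grip_width: 0.0245
finger_force: 88.6
```

Run:
```python
from h import *
from workcell import observe
bt(observe());[potrel(h) for h in (40,7)]
```

```text
t 17.6 h 86.8 off [0.  0.3 0. ] ang 0.13 F [ 0.   0.5 -1.8] M [-0.31  0.41  0.04] q [ 0.46  0.37 -0.11  1.87 -0.4   0.8   1.75]
t 17.6 q [ 0.46  0.37 -0.11  1.87 -0.4   0.8   1.75] dp [-20.2  -0.1  42.2] mm rot [-0.   0.   0.1]
t 17.6 q [ 0.46  0.37 -0.11  1.87 -0.4   0.8   1.75] dp [-34.1  -0.1  72.2] mm rot [-0.   0.   0.1]
```

Second push.

Request:
{"fn": "send_rows", "kwargs": {
  "plan": "-0.01 0 0.021 0 0 0 0.015; -0.02 0 0.042 0 0 0 0.015; -0.028 0 0.059 0 0 0 0.015; -0.0341 0 0.072 0 0 0 0.015; -0.0341 0 0.072 0 0 0 0.015; -0.0341 0 0.072 0 0 0 0.015; -0.0341 0 0.072 0 0 0 0.015; -0.0341 0 0.072 0 0 0 0.015"
}}

```text
clock: 18.27
position: [0.5879, -0.1647, 0.1828]
tool_rot: [2.807, 0.113, 2.676]
force: [-0.4, 0.2, -0.4]
grip_width: 0.0245
finger_force: 88.6
```

Request:
{"fn": "send_rows", "kwargs": {
  "plan": "0.01 0 -0.021 0 0 0 0.015; 0.02 0 -0.042 0 0 0 0.015; 0.028 0 -0.059 0 0 0 0.015; 0.0341 0 -0.072 0 0 0 0.015; 0.0341 0 -0.072 0 0 0 0.015; 0.0341 0 -0.072 0 0 0 0.015"
}}

```text
clock: 18.77
position: [0.5404, -0.1674, 0.2471]
tool_rot: [2.807, 0.114, 2.676]
force: [-0.6, 0.2, -1.2]
grip_width: 0.0239
finger_force: 88.6
```

Request:
{"fn": "send_rows", "kwargs": {
  "plan": "-0.01 0 0.021 0 0 0 0.015; -0.02 0 0.042 0 0 0 0.015; -0.028 0 0.059 0 0 0 0.015; -0.0345 0 0.073 0 0 0 0.015; -0.0345 0 0.073 0 0 0 0.015; -0.0345 0 0.073 0 0 0 0.015; -0.0345 0 0.073 0 0 0 0.015; -0.0345 0 0.073 0 0 0 0.015"
}}

```text
clock: 19.43
position: [0.5885, -0.1647, 0.1821]
tool_rot: [2.807, 0.113, 2.676]
force: [-0.5, -0.7, -1.3]
grip_width: 0.0243
finger_force: 88.6
```

Run:
```python
from h import *
from workcell import observe
bt(observe());potrel(155)
```

```text
t 19.43 h 7.2 off [ 0.9 -0.6  0.6] ang 0.2 F [-0.5 -0.7 -1.3] M [-0.31  0.29  0.01] q [ 0.43  0.51 -0.12  1.82 -0.41  0.69  1.76]
t 19.43 q [ 0.43  0.51 -0.12  1.82 -0.41  0.69  1.76] dp [  62.7   -0.  -133.8] mm rot [-0.1  0.1  0.1]
```

Quick gentle probe to confirm the floor is where I think it is.

Request:
{"fn": "send_rows", "kwargs": {
  "plan": "-0.001 0 0.002 0 0 0 0.015; -0.0017 0 0.0036 0 0 0 0.015; -0.0025 0 0.0054 0 0 0 0.015; -0.003 0 0.0064 0 0 0 0.015; -0.0034 0 0.0073 0 0 0 0.015; -0.0034 0 0.0073 0 0 0 0.015"
}}

```text
clock: 19.93
position: [0.5929, -0.1643, 0.1758]
tool_rot: [2.807, 0.112, 2.676]
force: [-13.1, -1.7, 19.2]
grip_width: 0.0241
finger_force: 91.7
```

Floor contact was felt at the expected depth, with the force along the pot's axis. The pushes were therefore about 7 mm from the floor. Withdrawing.

Request:
{"fn": "send_rows", "kwargs": {
  "plan": "0.006 0 -0.012 0 0 0 0.015; 0.014 0 -0.03 0 0 0 0.015; 0.023 0 -0.05 0 0 0 0.015; 0.032 0 -0.07 0 0 0 0.015; 0.042 0 -0.09 0 0 0 0.015; 0.051 0 -0.11 0 0 0 0.015; 0.06 0 -0.13 0 0 0 0.015; 0.066 0 -0.141 0 0 0 0.015; 0.066 0 -0.141 0 0 0 0.015; 0.066 0 -0.141 0 0 0 0.015"
}}

```text
clock: 20.77
position: [0.5008, -0.1694, 0.2999]
tool_rot: [2.807, 0.113, 2.676]
force: [-0.9, -0.3, -1.1]
grip_width: 0.024
finger_force: 88.9
```

Run:
```python
from h import *
from workcell import observe
s=observe();bt(s);rel([.6125,.1815,.355],R.from_euler('xyz',[-3.141,-.4377,1.568]))
R0=R.from_euler('xyz',s['tool_rot']);Rt=R.from_euler('xyz',[-3.141,-.4377,1.568]);w=(R0.inv()*Rt).as_rotvec();dp=np.array([.6125,.1815,.355])-s['position']
for k in np.linspace(0,1,6):
    r=R0*R.from_rotvec(w*k);print((s['position']+dp*k+r.apply([0,0,-.0187])-.185*r.apply(BT)).round(3))
```

```text
t 20.77 h 154.2 off [ 0.5 -0.1  0.4] ang 0.2 F [-0.9 -0.3 -1.1] M [-0.3   0.33 -0.01] q [ 0.49  0.25 -0.09  1.88 -0.39  0.91  1.75]
t 20.77 q [ 0.49  0.25 -0.09  1.88 -0.39  0.91  1.75] dp [ 51.2 363.6  61.6] mm rot [ 6.4 17.3 67.1]
[ 0.607 -0.168  0.169]
[ 0.612 -0.109  0.168]
[ 0.614 -0.046  0.169]
[0.613 0.022 0.172]
[0.613 0.096 0.178]
[0.612 0.174 0.187]
```

Request:
{"fn": "send_rows", "kwargs": {
  "plan": "0.004 0.03 0.005 0.53 1.4 5.6 0.015; 0.009 0.061 0.01 1.1 2.9 11.2 0.015; 0.013 0.091 0.015 1.6 4.3 16.8 0.015; 0.017 0.121 0.021 2.1 5.8 22.4 0.015; 0.021 0.152 0.026 2.7 7.2 28 0.015; 0.026 0.182 0.031 3.2 8.7 33.6 0.015; 0.03 0.212 0.036 3.7 10.1 39.1 0.015; 0.034 0.242 0.041 4.3 11.5 44.7 0.015; 0.038 0.273 0.046 4.8 13 50.3 0.015; 0.043 0.303 0.051 5.3 14.4 55.9 0.015"
}}

```text
clock: 21.6
position: [0.5939, 0.1254, 0.3446]
tool_rot: [3.044, -0.38, 1.774]
force: [0.5, 0.9, -0.8]
grip_width: 0.024
finger_force: 88.6
```

Run:
```python
from h import *
rel([.6125,.1815,.355],R.from_euler('xyz',[-3.141,-.4377,1.568]))
```

```text
t 21.6 q [-0.06  0.38 -0.06  1.59 -0.4   1.14  0.24] dp [51.4 28.4 12.2] mm rot [ 0.9  2.7 11. ]
```

Request:
{"fn": "send_rows", "kwargs": {
  "plan": "0.026 0.014 0.006 0.45 1.35 5.5 0.015; 0.0514 0.0284 0.0122 0.9 2.7 11 0.015; 0.0514 0.0284 0.0122 0.9 2.7 11 0.015; 0.0514 0.0284 0.0122 0.9 2.7 11 0.015; 0.0514 0.0284 0.0122 0.9 2.7 11 0.015; 0.0514 0.0284 0.0122 0.9 2.7 11 0.015"
}}

```text
clock: 22.1
position: [0.6116, 0.1784, 0.3556]
tool_rot: [3.138, -0.435, 1.572]
force: [-0.7, -0.8, -0.7]
grip_width: 0.0241
finger_force: 88.7
```

Run:
```python
from h import *
from workcell import observe
s=observe();print(s['position'],R.from_euler('xyz',s['tool_rot']).apply(BT))
for z in (.23,.186,.183): rel([.6125,.1815,z],R.from_euler('xyz',[-3.141,-.4377,1.568]))
```

```text
[0.61163705 0.17844313 0.35555479] [-0.00381348  0.00255442  0.99998947]
t 22.1 q [-0.13  0.42 -0.04  1.51 -0.45  1.16  0.  ] dp [-50.2   0.4 115.1] mm rot [0.1 0.1 0.2]
t 22.1 q [-0.13  0.42 -0.04  1.51 -0.45  1.16  0.  ] dp [-68.7   0.3 155. ] mm rot [0.1 0.1 0.2]
t 22.1 q [-0.13  0.42 -0.04  1.51 -0.45  1.16  0.  ] dp [-70.    0.3 157.8] mm rot [0.1 0.1 0.2]
```

Request:
{"fn": "send_rows", "kwargs": {
  "plan": "-0.006 0.0003 0.014 0 0 0 0.015; -0.018 0.0003 0.04 0 0 0 0.015; -0.029 0.0003 0.066 0 0 0 0.015; -0.04 0.0003 0.091 0 0 0 0.015; -0.0502 0.0003 0.1151 0 0 0 0.015; -0.059 0.0003 0.134 0 0 0 0.015; -0.066 0.0003 0.149 0 0 0 0.015; -0.0687 0.0003 0.155 0 0 0 0.015; -0.07 0.0003 0.1575 0 0 0 0.015; -0.07 0.0003 0.1575 0 0 0 0.015"
}}

```text
clock: 22.93
position: [0.6127, 0.1818, 0.1842]
tool_rot: [3.137, -0.436, 1.572]
force: [-0.4, 0.3, -0.7]
grip_width: 0.0244
finger_force: 88.7
```

Request:
{"fn": "send_rows", "kwargs": {
  "plan": "0 0 0 0 0 0 0.015; 0 0 0 0 0 0 0.015"
}}

```text
clock: 23.1
position: [0.6131, 0.1822, 0.1853]
tool_rot: [3.135, -0.436, 1.573]
force: [0.1, -0.1, -1.0]
grip_width: 0.0242
finger_force: 88.7
```

Request:
{"fn": "send_rows", "kwargs": {
  "plan": "-0.001 0 0.002 0 0 0 0.015; -0.001 0 0.002 0 0 0 0.03; -0.001 0 0.002 0 0 0 0.06; -0.001 0 0.002 0 0 0 0.085; -0.001 0 0.002 0 0 0 0.085; -0.001 0 0.002 0 0 0 0.085; -0.001 0 -0.01 0 0 0 0.085; -0.001 0 -0.04 0 0 0 0.085; -0.001 0 -0.08 0 0 0 0.085; -0.001 0 -0.12 0 0 0 0.085"
}}

```text
clock: 23.93
position: [0.6115, 0.1297, 0.2943]
tool_rot: [3.138, -0.435, 1.572]
force: [0.5, -0.1, 0.7]
grip_width: 0.0849
finger_force: 0.0
```

Request:
{"fn": "send_rows", "kwargs": {
  "plan": "0 0 -0.03 0 0 0 0.085; 0 0 -0.05 0 0 0 0.085; 0 0 -0.05 0 0 0 0.085; 0 0 -0.05 0 0 0 0.085; 0 0 -0.05 0 0 0 0.085; 0 0 -0.05 0 0 0 0.085"
}}

```text
clock: 24.43
position: [0.6115, 0.11, 0.337]
tool_rot: [3.139, -0.436, 1.572]
force: [-0.1, -0.6, -0.6]
grip_width: 0.0849
finger_force: 0.0
```

Run:
```python
from h import *
from workcell import observe,imaging
F0=pickle.load(open('f0.pkl','rb'));s=observe();print(s['position'],s['force'],s['grip_width'])
S=imaging.grab_frame('scene')
def red(c): 
    c=c[190:228,275:300].astype(int);m=(c[...,0]>110)&(c[...,1]<70)&(c[...,2]<70);v,u=np.nonzero(m);return u.mean()+275,v.mean()+190,u.min()+275,u.max()+275,v.min()+190,v.max()+190
print('handle',red(F0['scene']['color']),red(S['color']))
d=np.abs(S['color'].astype(int)-F0['scene']['color']).max(2)
for n,(x,y,w,h) in dict(pot=(165,175,60,65),cup=(200,225,28,38),oil=(345,248,25,35),pliers=(248,170,40,35),offc=(155,145,40,30),can=(270,225,40,40)).items(): print(n,(d[y:y+h,x:x+w]>60).sum())
```

```text
[0.61148509 0.10999215 0.33704329] [-0.13137955 -0.57148884 -0.60620671] 0.08485779301840232
handle (np.float64(288.75182481751824), np.float64(208.85401459854015), np.int64(285), np.int64(292), np.int64(199), np.int64(219)) (np.float64(288.40579710144925), np.float64(208.19565217391303), np.int64(285), np.int64(292), np.int64(198), np.int64(218))
pot 0
cup 0
oil 5
pliers 0
offc 0
can 0
```

The brush is back upright in its can, the gripper is clear, and nothing else has shifted. Handing in.

```bash
python3 -c "
from workcell import bot;print(bot.job_done())"
```

```text
the job is handed in; nothing more can be done
None
```

I pushed the brush to within about 7 mm of the pot's floor three times, drawing its tip up about 85 mm between pushes, then stood it head down in its can and let go. The final camera check showed the pot and the other things unmoved, and I handed the job in at about 24 s of the 59 s allowed; the hand-in returned no verdict.

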